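# Dipstick home, then hold the filler lid open for the oil

## Task

I am topping up the oil in the hydraulic power pack. Put the dipstick that is dripping off in the old bottle back into its tube on the tank, pushed fully home, then lift the sprung filler lid (it has a tongue handle in front) and finish with your fingers still holding it, open at 60 degrees from shut, so that I can pour: it springs shut if you let go, so do not release it. Leave the bottle standing and the other things on the bench where they are.

Things in the scene. Friction and masses are not known exactly. Their poses are not given: they have to be found in the camera images.
- power_pack: Hydraulic pack, fixed: grey oil tank 300 mm deep (x) by 380 wide (y), flat top 130 mm above the bench; origin at bench level under the tank's centre, x from front to back, y left, z up. On top: filler lid front left, dipstick tube front right, blue motor (x 20 to 136 mm, 145 high) with pump and valves along the back, black mushroom breather 31 mm high, 95 mm behind the tube.
- tube_mouth (a point): Centre of the mouth of the dipstick tube: an open steel tube 20 mm across, flared to 26 mm at the mouth, standing 35 mm above the tank top at the tank's front right (power_pack x -100, y -130 mm). Its bore is vertical, 12 mm wide, funnelling out to 18 mm at the mouth, and 115 mm deep. Axes as power_pack.
- dipstick_grip (a point): Grip point of the loose 60 g dipstick: middle of its black flat handle tab, 12 mm thick (x), 32 mm wide (y), from 22 mm below to 15 mm above this point. Below it a black cap 32 mm across, 8 mm thick, underside 30 mm under this point; from there a steel rod, 8 mm thick, runs 90 mm down (-z). It starts upright in the bottle, cap on the neck, turned any way about the vertical.
- dipstick_shoulder (a point): Centre of the underside of the dipstick's cap, 30 mm below dipstick_grip; fully home, the cap rests on the mouth of the dipstick tube and this point meets tube_mouth. z points up along the rod.
- drip_bottle: Loose white plastic oil bottle, 80 mm across, 118 mm high, about 0.5 kg, with a 27 mm wide open neck (bore 18 mm) in which the dipstick stands; origin under its centre, z up. It stands in one of three places left of the power pack, the tin and the spray can in the other two.
- lid_hinge (a point): Middle of the lid's hinge line, fixed on the tank 10 mm above its top (power_pack x -30, y 75 mm). The hinge line runs along y. Axes as power_pack.
- lid_grip (a point): Grip point of the filler lid: on its black tongue handle (22 mm wide along y, 12 thick along z, sticking out 59 mm beyond the lid's front edge and the tank), 36 mm ahead of that edge, free on both sides and below. It is 156 mm from the hinge line, level with it when shut, and moves on a circle about lid_hinge. The axes turn with the lid; power_pack's when shut.
- filler_lid (a joint): Opening angle, rad, of the filler lid: dark steel plate, 120 mm from hinge to front edge, 134 wide (y), top 8 mm above the hinge line, 0.43 kg. 0 shut (start), growing as the front edge rises and swings back; 60 degrees is 1.047; stopped at 1.40, before the motor. Weight and springs always drive it shut: about 3 N at the handle, square to the lid, lifts it or holds it at any angle.
- grease_tin: Bystander: round steel tin, 80 mm across, 85 mm high, at the left; origin under its centre.
- spray_can: Bystander: slim yellow spray can with a black cap, 58 mm across, 150 mm high, at the left; origin under its centre.
- spanner: Bystander: steel spanner 190 mm long lying flat before the tank; origin under its middle, x along it.
- bearing: Bystander: steel ball bearing ring, 62 mm across, 16 mm high, lying flat before the tank at the right; origin under its centre.
- oil_jug: Bystander: black rectangular oil jug with a handle, 75 by 130 mm, 215 mm high, at the right of the tank; origin under its centre.
- funnel: Bystander: grey funnel standing mouth down, 114 mm across, 115 mm high, to the left of the tank's back; origin under its centre.
- oil_filter: Bystander: white oil filter cartridge, 82 mm across, 83 mm high, at the back left; origin under its centre.
There are look-alikes about, which are no part of the job. What is shaped like the drip_bottle but blue or orange is not meant.

How it is judged:
On the way:
1. the dipstick is fully home in its tube while the lid is still shut (z of dipstick_shoulder in the frame of tube_mouth between -0.004 and 0.004 m and horizontal distance between dipstick_shoulder and tube_mouth below 0.006 m and angle between dipstick_shoulder's own z axis and vertical below 0.08 rad and value of joint filler_lid below 0.15 rad), for 0.2 s.
At the end, for the whole second after the job is handed in: The fingers hold the filler lid still at 60 degrees, within 6 (0.942 to 1.152 rad), with over 1 N, not propped on the bottle; the dipstick is home: shoulder within 4 mm of the mouth's height and 6 mm of its centre, upright within 0.08 rad; the bottle stands on the bench (z of dipstick_shoulder in the frame of tube_mouth between -0.004 and 0.004 m and horizontal distance between dipstick_shoulder and tube_mouth below 0.006 m and angle between dipstick_shoulder's own z axis and vertical below 0.08 rad and value of joint filler_lid between 0.942 and 1.152 rad and velocity of joint filler_lid between -0.05 and 0.05 rad/s and contact force between the fingers and filler_lid above 1 N and contact force between drip_bottle and filler_lid below 0.1 N and angle between drip_bottle's own z axis and vertical below 0.3 rad and height (world z) of drip_bottle below 0.02 m); the arm keeps its last pose, push and grip.
It fails at once if a bystander (tin, spray can, spanner, bearing, jug, funnel, filter) is moved by more than 50 mm (distance of any of grease_tin, spray_can, spanner, bearing, oil_jug, funnel, oil_filter from where it was at the start of the episode above 0.05 m).
It fails at once if a bystander or the drip bottle is knocked over (angle between any of grease_tin, spray_can, spanner, bearing, oil_jug, funnel, oil_filter, drip_bottle's own z axis and vertical above 0.6 rad).
It also fails if it takes over 61 s, if anything falls off the work surface, if the arm or the gripper's body presses on something with over 40 N, if the wrist force passes 120 N, or if a joint passes its speed limit or range.

## Robot

A 7-joint arm with a two-finger parallel gripper is mounted at the origin on the work surface. World frame = base frame: x ahead of the robot, y to its left, z up, the work surface at z = 0. Lengths are in m, angles in rad, forces in N, time in s.
With the tool pointing down it reaches from about 0.4 to 0.875 m from the base axis. Payload 19.3 kg.
Tool frame: the origin (TCP) lies between the finger pads; the fingertips stand ahead of it and the grasp point (between the pads) lies 8 mm behind it (bot.tip_extent is the x of the fingertips in the tool frame, in m); x points along the fingers, y is the direction in which the jaws open and shut, and the axes are right-handed (so a half turn about x gives the same grasp; the last joint's range is limited). The gripper opens to 85 mm and grips with 20 to 120 N. Pads are 22 mm wide; open, the fingers measure 114 mm over their backs; the gripper's body (76 mm by 85 mm) begins 54 mm behind the grasp point. The pads swing forward as they close: fully open they stand 13 mm farther back than shut.
Start: joints at [1.276, 0.521, -0.036, 1.599, 0.021, 1.021, -0.113], TCP at [0.139, -0.609, 0.242] pointing down, gripper open.
Joint ranges: [-2.91, 2.91], [-0.3, 2.13], [-1.5, 1.42], [0.17, 2.43], [-1.26, 4.41], [0.16, 1.93], [-2.52, 2.52]. Speed limits (rad/s): [1.89, 1.89, 2.39, 2.39, 3.01, 3.01, 3.01].

## Interface

Orientations are given as [roll, pitch, yaw] about the fixed x, y, z axes, in that order (R = Rz(yaw) Ry(pitch) Rx(roll)).
In Python, from workcell import observe, grab_frame, camera_info, bot, nets gives the robot as it stands.
- The arm moves only by the tool jog_arm, never from a script. Its argument "commands" is a list of rows, each a list of 6 numbers: the shift along the tool's x, y, z in mm, then the turn, a rotation vector about the tool's x, y, z in rad. A call has 1 to 20 rows; each row shifts and turns the pose as measured when the row begins, along the tool's axes as they then stand; what a row does not reach is not made up. A row lasts 1/10 s, in which the tool goes at most 50 mm and 8.59 degrees, less where a joint would pass 70% of its speed; a pose out of reach is approached as far as the arm can. A call is refused whole if a number of a shift passes 50 or a number of a turn 0.15, either way. A call with a gripper value outside its range is refused whole. "gripper" is the closure in counts, from 0 (fully open) to 255 (shut), set as the call begins (left out, the last holds). The fingers move at their own pace and stop on an object; "newtons" is the grip in N (left out, the last holds). Time passes only in rows, so rows that do not move let the fingers close. It gives the time, the measured TCP pose, the force and the opening at its end, in the units of the state.
- observe(): the state, without advancing time (a new reading comes with each control period).
- grab_frame(name): name is "scene" or "top" or "wrist"; returns the picture (384x512x3 uint8, red, green, blue); there is no depth.
- camera_info(name): a dict with "fov_y" (degrees; the focal length in pixels is half the picture's height over the tangent of half this angle, whatever the lens; pixels are square), "cx", "cy" (the principal point, pixels), "R" (3x3) and "t" (3): a world point X has camera coordinates R X + t; the wrist camera has in their place "tool_from_camera" (4x4, takes a point from camera to tool coordinates, whose origin is the TCP and whose axes are the tool frame's). Camera axes: x right, y down, z forward; pixel columns grow to the right and rows downward; lengths in m; the calibration is good to about 2 mm. A picture is of the moment at which its call begins: read the wrist's pose just before it. camera_info takes no time and is no camera call.
- bot.job_done(): hands the job in, once; it reports no verdict.
Trained networks look in the newest picture that a camera, given by its name, has taken for a name from the list of things; names that differ only in an ending like _2 or _b are one class to them, and where a whole thing is asked for, a point or a joint stands for the part that bears it (a point fixed in the world has none). Each returns a list of dicts, best first, with "p" (0 to 1); they miss things now and then, are a little off and sometimes report something else, mostly with a low value. They report only what shows in the picture. A call takes as long as a camera call. They do not tell look-alikes from the thing itself.
- nets.find_in(camera, name): "rect" ([left, top, right, bottom] in pixels, round what is visible of it).
- nets.silhouettes(camera, name): "mask" (384x512 bool, what is visible of it) and "rect" ([left, top, right, bottom] in pixels, round what is visible of it).
- nets.pinpoint(camera, name): "location" ([column, row] in pixels: a listed point, or the origin of a listed thing).
The state is a dict: "clock": time; "qpos": joint angles; "qd": joint speeds; "joint_efforts": joint torques, N m; "position": TCP position; "tool_rot": TCP orientation; "force": force on the tool from outside, world axes, zero at the start; "moment": the same for the moment, N m; "grip_width": finger opening in m.
Only numpy, scipy, OpenCV 4.12 (cv2) and the standard library are available. Lean on these libraries where they do the work, as an engineer would, in place of code of your own. Each camera call takes 0.05 s, during which the arm holds its last target.

## Working session

There is one attempt and no reset: what is moved stays moved. The work goes in short steps, Python scripts to look and compute and a tool call to move; the robot and the scene stay as the last step left them, time stands still between calls to the robot, and variables do not carry over. Pictures are saved under pics/ and viewed, and the job is handed in when it is done.

Besides the shell and the picture viewer there is one more tool, called after "Call:" as name([rows], argument=value, ...), one row to a line, values as JSON. jog_arm: Moves the arm, as the interface text tells. Its arguments: {"type":"object","properties":{"commands":{"type":"array","items":{"type":"array","items":{"type":"number"}}},"gripper":{"type":"number"},"newtons":{"type":"number"}},"required":["commands"]}

```bash
ls; mkdir -p pics
python3 - <<'E'
from workcell import observe, grab_frame, camera_info, bot, nets
import cv2,numpy as np
print(observe()); print(bot.tip_extent)
for n in ["scene","top","wrist"]:
    im=grab_frame(n); cv2.imwrite(f"pics/a_{n}.png",im[:,:,::-1]); print(n,camera_info(n))
    for t in ["drip_bottle","dipstick_grip","dipstick_shoulder","tube_mouth","lid_hinge","lid_grip","power_pack"]:
        if n!="wrist": print(t,[(round(d['p'],2),np.round(d['location'],1)) for d in nets.pinpoint(n,t)])
print(observe()['clock'])
E
```

```text
pics
{'clock': 0.0, 'qpos': array([ 1.2757955 ,  0.52200105, -0.03631268,  1.60002105,  0.02125891,
        1.02111299, -0.11279496]), 'qd': array([-0.00086733,  0.00039161, -0.0003732 ,  0.00038376,  0.00105176,
        0.00028774, -0.0002585 ]), 'joint_efforts': array([-3.97144368e-04, -9.27106619e+01,  1.97983995e+00, -3.69934487e+01,
        1.77726836e-02,  8.02399940e-03, -8.13843371e-06]), 'position': array([ 0.13918492, -0.60896015,  0.24172932]), 'tool_rot': array([-1.4485457 ,  1.56963947,  1.91786112]), 'force': array([-0.34851528,  0.54829416, -0.21195576]), 'moment': array([0.00953055, 0.02627045, 0.04775815]), 'grip_width': 0.08552422786447206}
0.011
scene {'fov_y': 48.33048865002155, 'cx': 255.1286521953634, 'cy': 194.30130227610127, 'R': array([[-0.52483885,  0.8511957 , -0.00317072],
       [ 0.54577951,  0.33365907, -0.76863278],
       [-0.65319898, -0.40513886, -0.63968242]]), 't': array([ 0.31539205, -0.18686778,  1.63820326])}
drip_bottle [(0.98, array([352.1, 285.2])), (0.84, array([417.2, 238.8])), (0.61, array([315.4, 260.5]))]
dipstick_grip [(0.57, array([36
[... 770 characters left out ...]
19, array([146. , 169.2])), (0.17, array([178.4, 224.6]))]
lid_hinge [(0.71, array([116.6, 167.5])), (0.24, array([357.6, 167.5]))]
lid_grip [(0.61, array([303.5, 216. ]))]
power_pack [(0.79, array([298.7, 162.4])), (0.22, array([398.2, 190.6]))]
wrist {'fov_y': 64.36051308963683, 'cx': 254.19097933307805, 'cy': 190.39050772295604, 'tool_from_camera': array([[-4.86291648e-04, -2.88034107e-01,  9.57620027e-01,
        -1.30410696e-01],
       [ 9.99999633e-01, -8.15866213e-04,  2.62415328e-04,
         5.16820486e-04],
       [ 7.05705260e-04,  9.57619803e-01,  2.88034398e-01,
        -7.42882777e-02],
       [ 0.00000000e+00,  0.00000000e+00,  0.00000000e+00,
         1.00000000e+00]])}
0.85
```

View pics/a_scene.png

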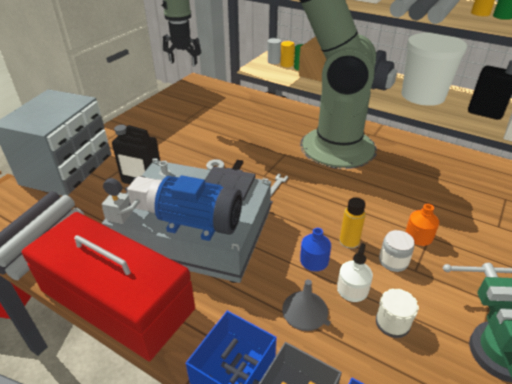

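View pics/a_top.png

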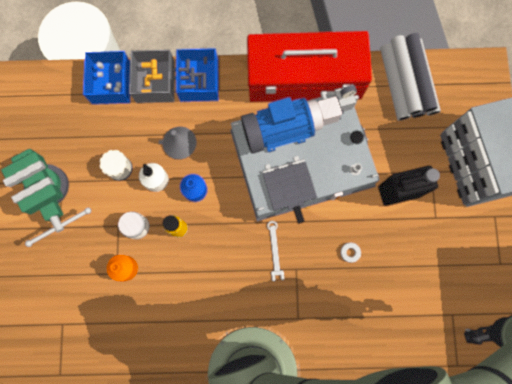

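Run:
```python
import cv2
a=cv2.imread("pics/a_scene.png")
cv2.imwrite("pics/c1.png",cv2.resize(a[200:310,290:450],None,fx=5,fy=5,interpolation=2))
b=cv2.imread("pics/a_top.png")
cv2.imwrite("pics/c2.png",cv2.resize(b[130:250,100:260],None,fx=5,fy=5,interpolation=2))
cv2.imwrite("pics/c3.png",cv2.resize(b[120:240,240:400],None,fx=5,fy=5,interpolation=2))
cv2.imwrite("pics/c4.png",cv2.resize(a[100:220,130:290],None,fx=5,fy=5,interpolation=2))
```

```text
(no output)
```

View pics/c1.png

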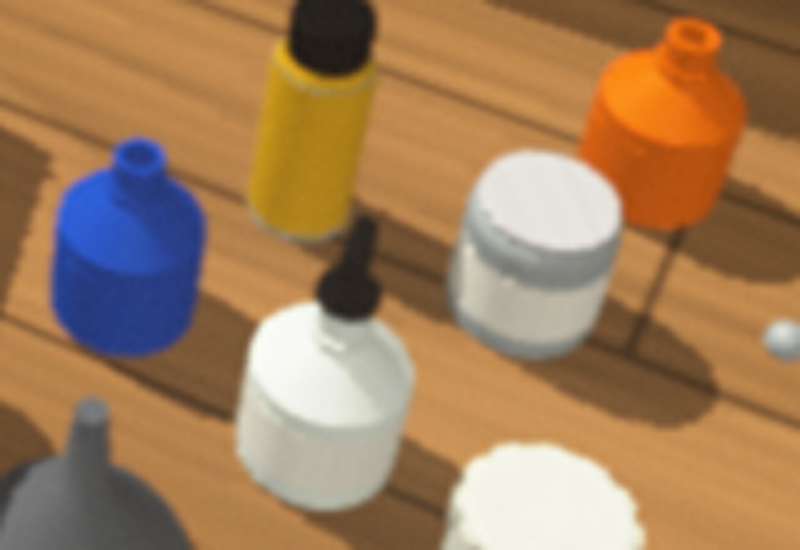

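View pics/c2.png

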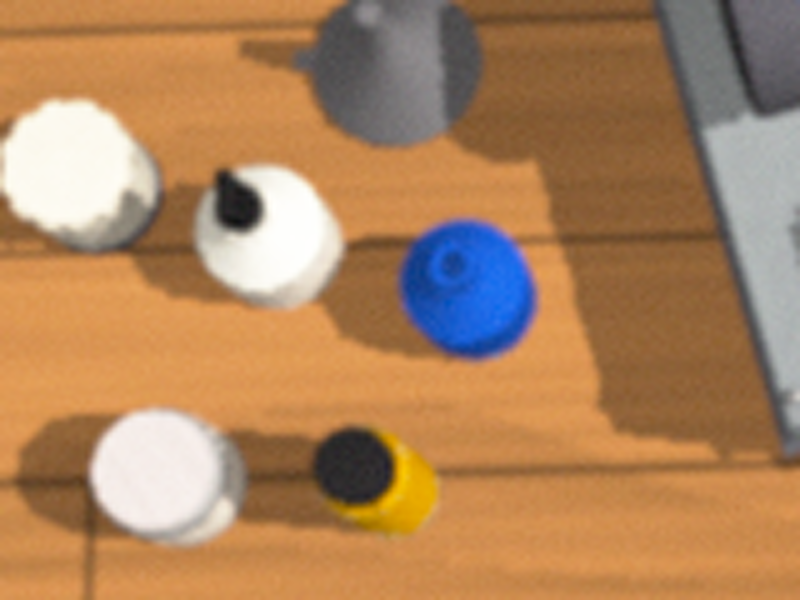

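View pics/c3.png

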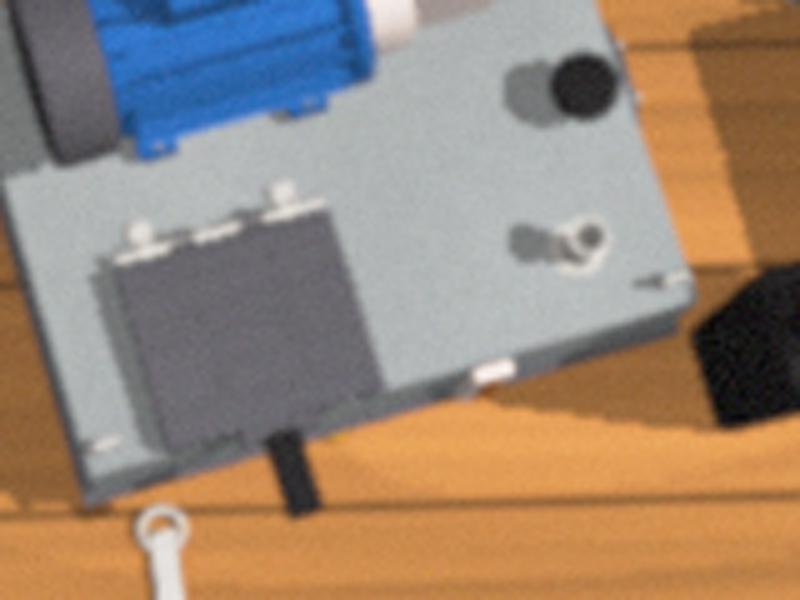

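View pics/c4.png

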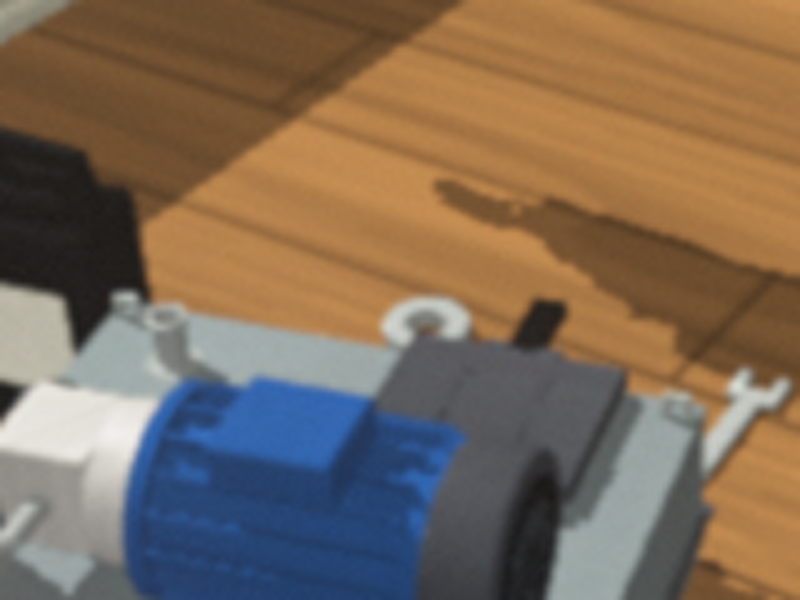

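```bash
cat > h.py <<'E'
import numpy as np
from scipy.optimize import least_squares
from scipy.spatial.transform import Rotation as Ro
from workcell import observe, grab_frame, camera_info, bot, nets
def cam(n,s=None):
    c=camera_info(n); f=192/np.tan(np.radians(c['fov_y']/2)); 
    if n=="wrist":
        T=np.array(c['tool_from_camera']); s=s or observe(); Rt=Ro.from_euler('xyz',s['tool_rot']).as_matrix()
        A=Rt@T[:3,:3]; C=Rt@T[:3,3]+s['position']; return f,c['cx'],c['cy'],A.T,-A.T@C
    return f,c['cx'],c['cy'],np.array(c['R']),np.array(c['t'])
def proj(k,X):
    f,cx,cy,R,t=k; p=np.asarray(X)@R.T+t; return np.stack([cx+f*p[...,0]/p[...,2],cy+f*p[...,1]/p[...,2]],-1)
def plane(k,uv,z):
    f,cx,cy,R,t=k; d=R.T@np.array([(uv[0]-cx)/f,(uv[1]-cy)/f,1]); C=-R.T@t; return C+d*(z-C[2])/d[2]
def tri(obs):
    r=least_squares(lambda X:np.concatenate([proj(k,X)-uv for k,uv in obs]),[0.5,0,0.1]); return r.x,np.round(r.fun,2)
E
python3 - <<'E'
from h import *
s=cam("scene");t=cam("top")
print("bot base",plane(s,(352.1,285.2),0),plane(t,(150.6,181),0))
print("grip tri",tri([(s,(362,250)),(t,(146,167.3))]),"cap",tri([(s,(359.8,258)),(t,(148,171.4))]))
print("grip planes",plane(s,(362,250),.156),plane(t,(146,167.3),.156))
print("cap planes z.130",plane(s,(359.8,258),.13),plane(t,(148,171.4),.13))
print("tube",plane(s,(163.4,163),.165),plane(t,(358,167.4),.165))
a=plane(t,(297,208),.14);b=plane(t,(300.6,222.6),.14);print("handle",a,b,np.arctan2(*(a-b)[1::-1]))
# fit pack pose: top corners
C={'FL':(257,220.5),'FR':(378.5,180.5)}
f=[plane(t,C[k],.13) for k in C]; print(f,np.linalg.norm(f[0]-f[1]))
v=f[0]-f[1]; yaw=np.arctan2(-v[0],v[1]);print('yaw',yaw)
E
```

```text
bot base [0.59841941 0.29834546 0.        ] [0.60664895 0.31915738 0.        ]
grip tri (array([0.61377765, 0.30323704, 0.15215893]), array([-1.32, -0.02, -1.57,  0.58])) cap (array([0.60958013, 0.30275938, 0.11960933]), array([-0.75, -0.01, -0.89,  0.33]))
grip planes [0.61590282 0.30669997 0.156     ] [0.61444886 0.29765672 0.156     ]
cap planes z.130 [0.6183104  0.30634492 0.13      ] [0.60802417 0.29762497 0.13      ]
tube [ 0.60004062 -0.31984052  0.165     ] [ 0.59430523 -0.32910344  0.165     ]
handle [ 0.48236786 -0.14708428  0.14      ] [ 0.43878433 -0.15584616  0.14      ] 0.19839205074785998
[array([ 0.4497035 , -0.02808578,  0.13      ]), array([ 0.56058526, -0.39530893,  0.13      ])] 0.3835982320706922
yaw 0.29324165002636926
```

```bash
cat >> h.py <<'E'
def rows(pos,R,N=None,s=None):
    """rows (tool frame) from current pose to target pos,R, straight with equal steps"""
    s=s or observe(); p=np.array(s['position']); A=Ro.from_euler('xyz',s['tool_rot']).as_matrix()
    pos=np.array(pos,float); rv=Ro.from_matrix(A.T@R).as_rotvec(); 
    n=N or int(max(np.ceil(np.linalg.norm(pos-p)/.05),np.ceil(np.linalg.norm(rv)/.145),1)); out=[]
    for i in range(n):
        Ai=A@Ro.from_rotvec(rv*i/n).as_matrix(); d=Ai.T@(pos-p)/n*1000
        out.append([round(float(x),1) for x in d]+[round(float(x),3) for x in rv/n])
    return out
def down(yawy):
    "tool x down, tool y at world angle yawy"
    x=np.array([0,0,-1.]); y=np.array([np.cos(yawy),np.sin(yawy),0]); return np.stack([x,y,np.cross(x,y)],1)
E
python3 - <<'E'
from h import *
print(dir(bot)); s=observe()
print(Ro.from_euler('xyz',s['tool_rot']).as_matrix().round(3))
for r in rows([0.5,-0.15,0.36],down(2.0)): print(r)
for r in rows([0.5,-0.15,0.36],down(2.0-np.pi)): print(r)
E
```

```text
['IKError', '__class__', '__delattr__', '__dict__', '__dir__', '__doc__', '__eq__', '__format__', '__ge__', '__getattribute__', '__getstate__', '__gt__', '__hash__', '__init__', '__init_subclass__', '__le__', '__lt__', '__module__', '__ne__', '__new__', '__reduce__', '__reduce_ex__', '__repr__', '__setattr__', '__sizeof__', '__str__', '__subclasshook__', '__weakref__', 'job_done', 'tip_extent']
[[ 0.     0.223 -0.975]
 [-0.    -0.975 -0.223]
 [-1.     0.     0.   ]]
[-5.6, -17.5, -21.6, 0.14, -0.0, -0.0]
[-5.6, -20.3, -19.0, 0.14, -0.0, -0.0]
[-5.6, -22.8, -15.9, 0.14, -0.0, -0.0]
[-5.6, -24.8, -12.6, 0.14, -0.0, -0.0]
[-5.6, -26.3, -9.0, 0.14, -0.0, -0.0]
[-5.6, -27.3, -5.3, 0.14, -0.0, -0.0]
[-5.6, -27.8, -1.4, 0.14, -0.0, -0.0]
[-5.6, -27.7, 2.5, 0.14, -0.0, -0.0]
[-5.6, -27.1, 6.3, 0.14, -0.0, -0.0]
[-5.6, -25.9, 10.0, 0.14, -0.0, -0.0]
[-5.6, -24.3, 13.5, 0.14, -0.0, -0.0]
[-5.6, -22.2, 16.8, 0.14, -0.0, -0.0]
[-5.6, -19.6, 19.7, 0.14, -0.0, -0.0]
[-5.6, -16.7, 22.3, 0.14, -0.0, -0.0]
[-5.6, -13.4, 24.4, 0.14, -0.0, -0.0]
[-5.6, -9.9, 26.0, 0.14, -0.0, -0.0]
[-5.6, -6.2, 27.1, 0.14, -0.0, -0.0]
[-5.6, -2.3, 27.7, 0.14, -0.0, -0.0]
[-5.6, 1.6, 27.8, 0.14, -0.0, -0.0]
[-5.6, 5.4, 27.3, 0.14, -0.0, -0.0]
[-5.6, 9.2, 26.3, 0.14, -0.0, -0.0]
[-9.8, -30.6, -37.8, -0.017, 0.0, -0.0]
[-9.8, -30.0, -38.3, -0.017, 0.0, -0.0]
[-9.8, -29.3, -38.9, -0.017, 0.0, -0.0]
[-9.8, -28.6, -39.3, -0.017, 0.0, -0.0]
[-9.8, -28.0, -39.8, -0.017, 0.0, -0.0]
[-9.8, -27.3, -40.3, -0.017, 0.0, -0.0]
[-9.8, -26.6, -40.8, -0.017, 0.0, -0.0]
[-9.8, -25.9, -41.2, -0.017, 0.0, -0.0]
[-9.8, -25.2, -41.6, -0.017, 0.0, -0.0]
[-9.8, -24.5, -42.1, -0.017, 0.0, -0.0]
[-9.8, -23.8, -42.5, -0.017, 0.0, -0.0]
[-9.8, -23.0, -42.9, -0.017, 0.0, -0.0]
```

Call:
jog_arm([
  [-10, -30, -38, -0.017, 0, 0],
  [-10, -30, -38, -0.017, 0, 0],
  [-10, -29, -39, -0.017, 0, 0],
  [-10, -29, -39, -0.017, 0, 0],
  [-10, -28, -40, -0.017, 0, 0],
  [-10, -27, -40, -0.017, 0, 0],
  [-10, -27, -41, -0.017, 0, 0],
  [-10, -26, -41, -0.017, 0, 0],
  [-10, -25, -42, -0.017, 0, 0],
  [-10, -25, -42, -0.017, 0, 0],
  [-10, -24, -42, -0.017, 0, 0],
  [-10, -23, -43, -0.017, 0, 0],
], gripper=0, newtons=60)

```text
clock: 2.05
position: [0.4977, -0.1477, 0.3629]
tool_rot: [1.355, 1.567, -1.36]
force: [0.8, -0.2, -0.2]
grip_width: 0.0851
```

Run:
```python
from h import *
s=observe();print(s['clock'],s['position'],s['qpos'],s['tool_rot'])
for r in rows([0.55,0.27,0.33],down(2.0-np.pi)): print(r)
```

```text
2.05 [ 0.49773143 -0.14770441  0.36291121] [ 0.45239598  0.25331491 -0.34836376  1.69842314  0.09518633  1.20491354
 -1.06457426] [ 1.35543355  1.56740481 -1.3601962 ]
[3.5, -39.9, -24.5, -0.0, 0.0, -0.0]
[3.5, -39.9, -24.5, -0.0, 0.0, -0.0]
[3.5, -39.9, -24.5, -0.0, 0.0, -0.0]
[3.6, -39.8, -24.5, -0.0, 0.0, -0.0]
[3.6, -39.8, -24.5, -0.0, 0.0, -0.0]
[3.6, -39.8, -24.5, -0.0, 0.0, -0.0]
[3.6, -39.8, -24.6, -0.0, 0.0, -0.0]
[3.6, -39.8, -24.6, -0.0, 0.0, -0.0]
[3.6, -39.8, -24.6, -0.0, 0.0, -0.0]
```

Call:
jog_arm([
  [5, -40, -27, 0, 0, 0],
  [5, -40, -27, 0, 0, 0],
  [5, -40, -27, 0, 0, 0],
  [5, -40, -27, 0, 0, 0],
  [5, -40, -27, 0, 0, 0],
  [5, -40, -27, 0, 0, 0],
  [5, -40, -27, 0, 0, 0],
  [5, -40, -27, 0, 0, 0],
  [5, -40, -27, 0, 0, 0],
  [3, -20, -20, 0, 0, 0],
  [0, 0, 0, 0, 0, 0],
])

```text
clock: 3.15
position: [0.5822, 0.3282, 0.3133]
tool_rot: [2.35, 1.565, -0.362]
force: [-0.6, -0.5, -0.7]
grip_width: 0.0851
```

Run:
```python
from h import *
import cv2
s=observe();print(s['clock'],s['position'],s['qpos'],s['qd'].round(3),s['tool_rot'])
im=grab_frame("wrist"); cv2.imwrite("pics/b.png",im[:,:,::-1])
k=cam("wrist",s); 
for t in ["dipstick_grip","dipstick_shoulder"]: print(t,[(round(d['p'],2),np.round(d['location'],1)) for d in nets.pinpoint("wrist",t)])
print(proj(k,[[.612,.3,.148],[.612,.3,.118],[.612,.3,0]]))
```

```text
3.15 [0.58223035 0.32824208 0.31328584] [-0.30790075  0.57016096 -0.4849196   1.37106712  0.27225472  1.26290612
 -1.9498988 ] [-0.    -0.019  0.005  0.03  -0.007 -0.004  0.005] [ 2.35003379  1.56536096 -0.36155398]
dipstick_grip [(0.74, array([289.4, 160.7]))]
dipstick_shoulder [(0.71, array([288.7, 156.7]))]
[[291.40206112 161.64818344]
 [288.02694538 156.250042  ]
 [279.00919728 141.82710561]]
```

View pics/b.png

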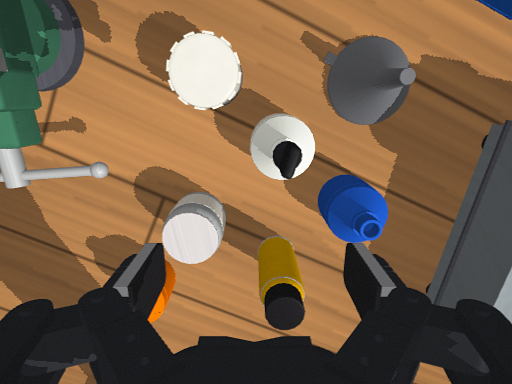

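Run:
```python
from h import *
import cv2
a=cv2.imread("pics/b.png"); cv2.imwrite("pics/b2.png",cv2.resize(a[110:190,240:340],None,fx=8,fy=7.5,interpolation=2))
k=cam("wrist"); 
print(plane(k,(289.4,160.7),.148),plane(k,(288.7,156.7),.118))
c=np.array([.612,.3,.163])
for a in np.arange(0,180,15):
    d=np.array([np.cos(np.radians(a)),np.sin(np.radians(a)),0])*.016
    q=proj(k,np.array([c-d,c+d])); print(a,q.round(1).tolist())
```

```text
[0.61262112 0.29702566 0.148     ] [0.61250586 0.29389232 0.118     ]
0 [[280.7, 178.1], [295.8, 147.6]]
15 [[284.9, 179.3], [291.5, 146.3]]
30 [[289.3, 179.4], [287.0, 146.1]]
45 [[293.6, 178.5], [282.6, 147.1]]
60 [[297.5, 176.5], [278.5, 149.3]]
75 [[300.8, 173.5], [275.2, 152.3]]
90 [[303.3, 169.9], [272.8, 156.1]]
105 [[304.8, 165.7], [271.4, 160.3]]
120 [[305.1, 161.4], [271.2, 164.7]]
135 [[304.3, 157.1], [272.1, 168.9]]
150 [[302.4, 153.2], [274.1, 172.7]]
165 [[299.5, 149.9], [277.1, 175.9]]
```

View pics/b2.png

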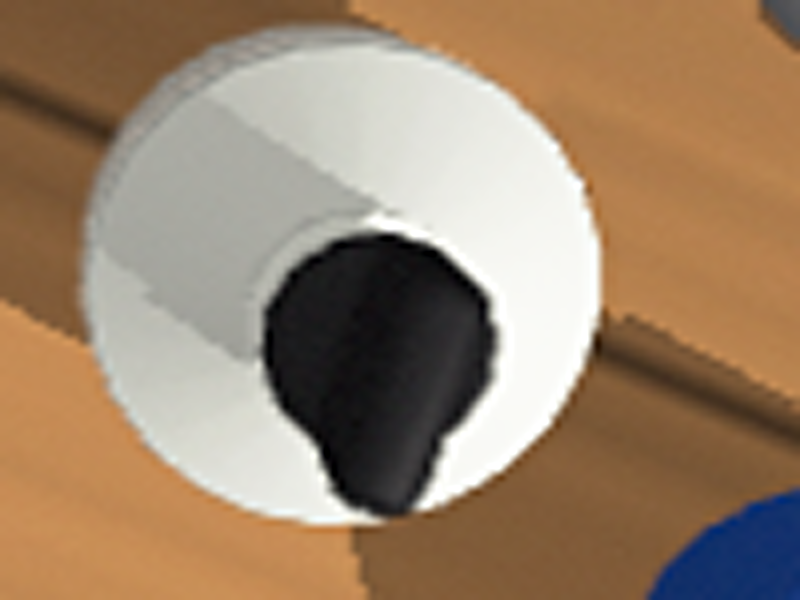

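Run:
```python
import cv2,numpy as np
a=cv2.imread("pics/b.png")[134:184,264:314].astype(float)
a=np.clip(a*4-40,0,255).astype('uint8')
cv2.imwrite("pics/b3.png",cv2.resize(a,None,fx=12,fy=12,interpolation=2))
```

```text
(no output)
```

View pics/b3.png

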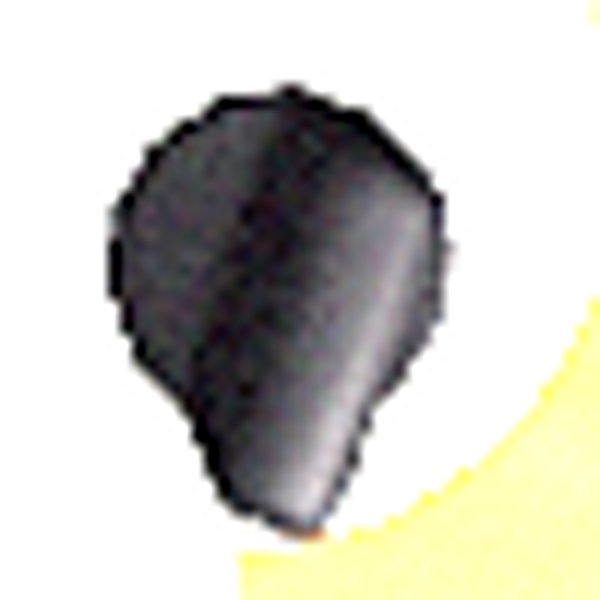

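Run:
```python
from h import *
k=cam("wrist"); c=plane(k,(287.1,155.3),.125); print(c)
e=plane(k,(264+310/12,134+505/12),.163);f=plane(k,(264+420/12,134+185/12),.163);print(e,f,np.degrees(np.arctan2(*(f-e)[1::-1])))
R=Ro.from_euler('xyz',observe()['tool_rot']).as_matrix();print(R.round(3))
for r in rows([c[0],c[1],.24],down(-1.41)): print(r)
```

```text
[0.61394932 0.29739012 0.125     ]
[0.60133671 0.29296466 0.163     ] [0.62770033 0.29647622 0.163     ] 7.586964143701076
[[ 0.007  0.413 -0.911]
 [-0.004 -0.911 -0.413]
 [-1.     0.006 -0.005]]
[37.4, 18.2, -8.6, 0.133, -0.003, -0.003]
[37.3, 17.0, -11.0, 0.133, -0.003, -0.003]
```

Call:
jog_arm([
  [37, 18, -9, 0.09, 0, 0],
  [37, 17, -11, 0.09, 0, 0],
  [30, 0, 0, 0.087, 0, 0],
  [0, 0, 0, 0, 0, 0],
])

```text
clock: 3.7
position: [0.6183, 0.2911, 0.2117]
tool_rot: [2.714, 1.558, -0.284]
force: [-0.6, -0.1, 0.3]
grip_width: 0.0856
```

Run:
```python
from h import *
import cv2
s=observe();print(s['clock'],s['position'],s['qpos'],s['tool_rot'])
im=grab_frame("wrist"); cv2.imwrite("pics/d.png",im[:,:,::-1])
for r in rows([.613,.2985,.144],down(-1.43)): print(r)
print(proj(cam("wrist",s),[[.613,.2985,.163]]))
```

```text
3.7 [0.61825299 0.29110671 0.21165654] [-0.29208042  0.66487246 -0.39113573  1.45437741  0.28335988  1.06890289
 -2.17060131] [ 2.71446524  1.5576663  -0.28389613]
[35.0, -4.2, 3.1, 0.003, -0.007, -0.002]
[35.1, -4.1, 2.9, 0.003, -0.007, -0.002]
[[240.34965329 228.35127267]]
```

View pics/d.png

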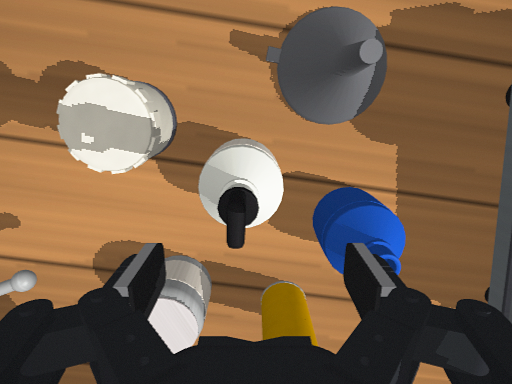

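Call:
jog_arm([
  [34, -6, 3, 0, -0.007, 0],
  [34, -5, 3, 0, -0.007, 0],
  [0, 0, 0, 0, 0, 0],
])

```text
clock: 4.05
position: [0.6156, 0.3008, 0.1527]
tool_rot: [2.888, 1.561, -0.102]
force: [-1.0, -0.8, 0.3]
grip_width: 0.0855
```

Run:
```python
from h import *
import cv2
s=observe();print(s['clock'],s['position'],s['qpos'],s['tool_rot'],s['force'])
im=grab_frame("wrist"); cv2.imwrite("pics/e.png",im[:,:,::-1])
```

```text
4.05 [0.61556682 0.30084591 0.15270544] [-0.31146274  0.73002905 -0.37950935  1.49525862  0.31224746  0.96846386
 -2.19876669] [ 2.88837061  1.56106876 -0.10187051] [-0.95239145 -0.75384464  0.26055689]
```

View pics/e.png

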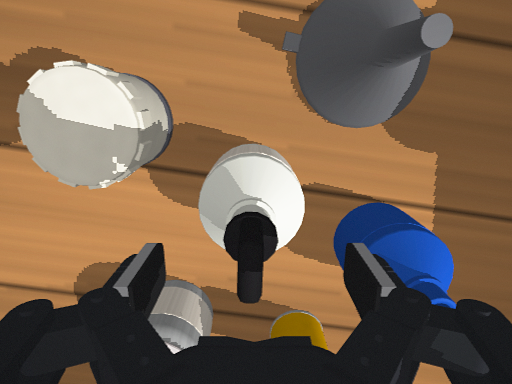

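Call:
jog_arm([
  [9, -1, 2, 0, -0.007, 0],
  [1, 0, 0, 0, 0, 0],
])

```text
clock: 4.3
position: [0.6167, 0.3021, 0.15]
tool_rot: [-3.134, 1.56, 0.159]
force: [-0.3, -0.3, -0.0]
grip_width: 0.0855
```

Call:
jog_arm([
  [0, 0, 0, 0, 0, 0],
  [0, 0, 0, 0, 0, 0],
  [0, 0, 0, 0, 0, 0],
  [0, 0, 0, 0, 0, 0],
  [0, 0, 0, 0, 0, 0],
  [0, 0, 0, 0, 0, 0],
], gripper=255, newtons=40)

```text
clock: 4.9
position: [0.6182, 0.3023, 0.154]
tool_rot: [-3.058, 1.555, 0.235]
force: [0.5, -0.5, 0.5]
grip_width: 0.0108
```

Run:
```python
from h import *
import cv2
s=observe();print(s['clock'],s['position'],s['tool_rot'],s['force'],s['grip_width'])
im=grab_frame("wrist"); cv2.imwrite("pics/f.png",im[:,:,::-1])
print(Ro.from_euler('xyz',s['tool_rot']).as_matrix().round(3))
```

```text
4.9 [0.61823074 0.30228632 0.15397076] [-3.05791368  1.55542574  0.23545615] [ 0.48988374 -0.5380878   0.5475745 ] 0.010848999097266837
[[ 0.015  0.151 -0.988]
 [ 0.004 -0.989 -0.151]
 [-1.    -0.001 -0.015]]
```

View pics/f.png

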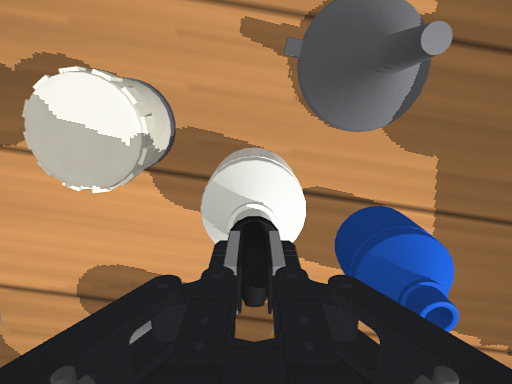

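Call:
jog_arm([
  [-15, 0, 0, 0, 0, 0],
  [-25, 0, 0, 0, 0, 0],
  [-25, 0, 0, 0, 0, 0],
  [-25, 0, 0, 0, 0, 0],
  [-30, 0, 0, 0, 0, 0],
  [-40, 0, 0, 0, 0, 0],
  [-40, 0, 0, 0, 0, 0],
], newtons=60)

```text
clock: 5.65
position: [0.6128, 0.3006, 0.3616]
tool_rot: [3.093, 1.563, 0.104]
force: [0.9, -0.5, -0.9]
grip_width: 0.011
```

Run:
```python
from h import *
import cv2
s=observe();print(s['clock'],s['position'],s['tool_rot'],s['force'],s['grip_width'],s['qpos'])
im=grab_frame("scene"); cv2.imwrite("pics/g.png",cv2.resize(im[140:320,240:440,::-1],None,fx=4,fy=3.3))
print(Ro.from_euler('xyz',s['tool_rot']).as_matrix().round(3))
```

```text
5.65 [0.61283168 0.30062361 0.36163175] [3.09263976 1.56296553 0.10436318] [ 0.90768271 -0.49722517 -0.87995704] 0.010967252394586765 [-0.30073945  0.55637999 -0.41655471  1.25857957  0.22431661  1.3642356
 -2.12290513]
[[ 0.008  0.153 -0.988]
 [ 0.001 -0.988 -0.153]
 [-1.     0.    -0.008]]
```

View pics/g.png

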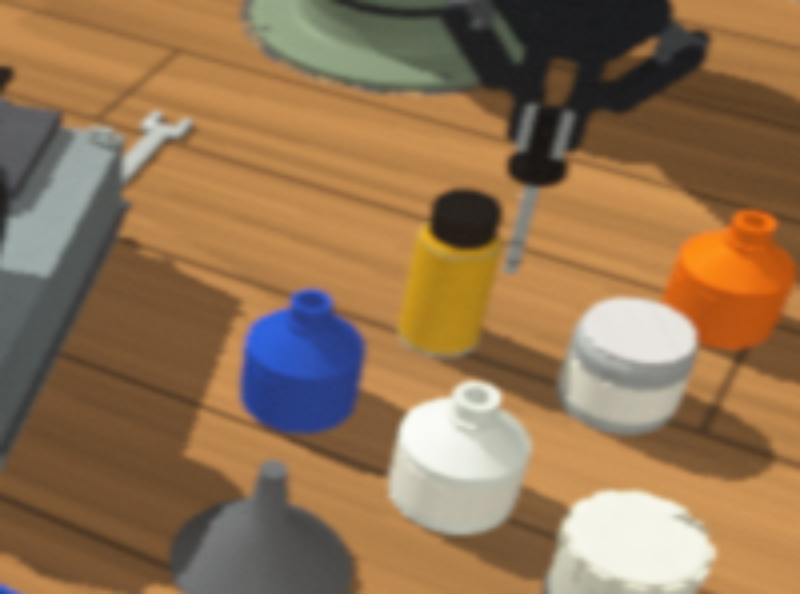

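Run:
```python
from h import *
for r in rows([.53,-.31,.375],down(-1.41),14): print(r)
```

```text
[-0.7, 42.3, 12.6, -0.001, -0.001, 0.0]
[-0.7, 42.3, 12.6, -0.001, -0.001, 0.0]
[-0.7, 42.2, 12.6, -0.001, -0.001, 0.0]
[-0.7, 42.2, 12.7, -0.001, -0.001, 0.0]
[-0.6, 42.2, 12.7, -0.001, -0.001, 0.0]
[-0.6, 42.2, 12.7, -0.001, -0.001, 0.0]
[-0.6, 42.2, 12.7, -0.001, -0.001, 0.0]
[-0.6, 42.2, 12.8, -0.001, -0.001, 0.0]
[-0.6, 42.2, 12.8, -0.001, -0.001, 0.0]
[-0.5, 42.2, 12.8, -0.001, -0.001, 0.0]
[-0.5, 42.2, 12.8, -0.001, -0.001, 0.0]
[-0.5, 42.2, 12.8, -0.001, -0.001, 0.0]
[-0.5, 42.2, 12.9, -0.001, -0.001, 0.0]
[-0.4, 42.2, 12.9, -0.001, -0.001, 0.0]
```

Call:
jog_arm([
  [-2, 20, 10, 0, 0, 0],
  [-2, 40, 20, 0, 0, 0],
  [-1, 40, 20, 0, 0, 0],
  [-1, 40, 20, 0, 0, 0],
  [-1, 40, 14, 0, 0, 0],
  [-1, 40, 14, 0, 0, 0],
  [0, 40, 14, 0, 0, 0],
  [0, 40, 12, 0, 0, 0],
  [0, 40, 12, 0, 0, 0],
  [0, 40, 10, 0, 0, 0],
  [0, 40, 10, 0, 0, 0],
  [0, 40, 8, 0, 0, 0],
  [0, 40, 6, 0, 0, 0],
  [0, 40, 4, 0, 0, 0],
  [0, 30, 4, 0, 0, 0],
  [0, 10, 0, 0, 0, 0],
  [0, 0, 0, 0, 0, 0],
])

```text
clock: 7.4
position: [0.5195, -0.3186, 0.3872]
tool_rot: [-3.074, 1.538, 0.226]
force: [-0.1, 0.0, -0.8]
grip_width: 0.01
```

Run:
```python
from h import *
import cv2
s=observe();print(s['clock'],s['position'],s['tool_rot'],s['force'],s['grip_width'],s['qpos'])
im=grab_frame("wrist"); cv2.imwrite("pics/i.png",im[:,:,::-1])
print(Ro.from_euler('xyz',s['tool_rot']).as_matrix().round(3))
for t in ["tube_mouth","lid_grip","dipstick_shoulder"]: 
    print(t,[(round(d['p'],2),np.round(d['location'],1)) for d in nets.pinpoint("wrist",t)])
```

```text
7.4 [ 0.51950274 -0.31863425  0.38715355] [-3.07439438  1.53791607  0.22571275] [-0.12922128  0.01977351 -0.83177688] 0.009981987646031571 [ 0.60990247  0.37939643 -0.20969585  1.45346633  0.05983974  1.29035896
 -1.01235653]
[[ 0.032  0.158 -0.987]
 [ 0.007 -0.987 -0.158]
 [-0.999 -0.002 -0.033]]
tube_mouth [(0.89, array([275.5, 103.6])), (0.56, array([253.8, 265.4]))]
lid_grip [(0.68, array([118.6, 189.3])), (0.42, array([239.3, 236.9]))]
dipstick_shoulder [(0.97, array([257.4, 238.7]))]
```

View pics/i.png

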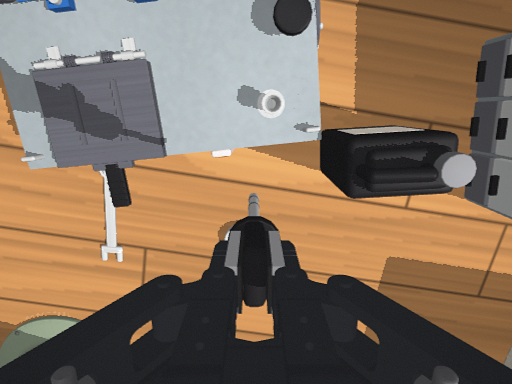

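Run:
```python
from h import *
import cv2
a=cv2.imread("pics/i.png")
A=cv2.resize(a[80:130,240:310],None,fx=8,fy=8,interpolation=2); B=cv2.resize(a[185:285,215:295],None,fx=6,fy=6,interpolation=2)
B=np.clip(B.astype(float)*2,0,255).astype('uint8')
cv2.imwrite("pics/i2.png",A);cv2.imwrite("pics/i3.png",B)
c=camera_info("wrist");T=np.array(c['tool_from_camera']);f=192/np.tan(np.radians(c['fov_y']/2))
Ti=np.linalg.inv(T)
for x in [.03,.034,.038,.042,.12,.124,.128,.132]:
    p=Ti@[x,0,0,1]; print(x,c['cx']+f*p[0]/p[2],c['cy']+f*p[1]/p[2], f*.004/p[2])
```

```text
0.03 253.32682111246766 233.87906469145537 6.974905855261591
0.034 253.34217658457425 230.98169100809173 6.825491194397616
0.038 253.35688797205495 228.20584754092658 6.682343725143161
0.042 253.37099496662944 225.54404498951268 6.545077231770217
0.12 253.56337170921407 189.24510820744845 4.673177393597242
0.124 253.57031382779266 187.93522261508076 4.605627904665936
0.128 253.57705811318084 186.6626655187498 4.540003408913079
0.132 253.58361290320892 185.425863680583 4.47622277603624
```

View pics/i2.png

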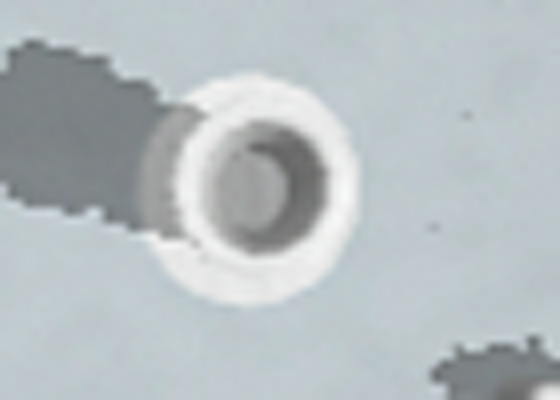

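View pics/i3.png

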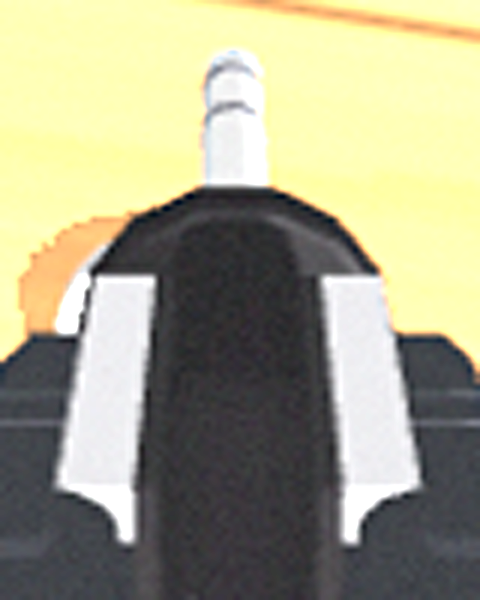

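Run:
```python
from h import *
c=camera_info("wrist");T=np.array(c['tool_from_camera']);f=192/np.tan(np.radians(c['fov_y']/2));Ti=np.linalg.inv(T)
row=lambda x,z:(lambda p:c['cy']+f*p[1]/p[2])(Ti@[x,0,z,1])
from scipy.optimize import brentq
for d in [.032,.036,.040]:
    z0=brentq(lambda z:row(d-.008,z+.016)-216.3,-.03,.03)
    z1=brentq(lambda z:row(d+.0895,z+.0035)-193.5,-.03,.03)
    print(d,"cap z",z0,"tip z",z1,"tilt",(z1-z0)/.095)
s=observe()
print(plane(cam("wrist",s),(271.5,103.5),.165),plane(cam("wrist",s),(275.5,103.6),.165))
```

```text
0.032 cap z -0.029177888586271645 tip z 0.0007826455464749831 tilt 0.31537404350259607
0.036 cap z -0.027594810745099632 tip z 0.002030223600368478 tilt 0.31184246679440114
0.04 cap z -0.02601173290395315 tip z 0.003277801654262011 tilt 0.3083108900864754
[ 0.59868608 -0.32303306  0.165     ] [ 0.59929844 -0.32747136  0.165     ]
```

Run:
```python
from h import *
c=camera_info("wrist");T=np.array(c['tool_from_camera']);f=192/np.tan(np.radians(c['fov_y']/2));Ti=np.linalg.inv(T)
row=lambda x,z:(lambda p:c['cy']+f*p[1]/p[2])(Ti@[x,0,z,1])
from scipy.optimize import brentq
for d in [.032,.036,.040]:
    z0=brentq(lambda z:row(d,z-.016)-216.3,-.05,.05)
    z1=brentq(lambda z:row(d+.0895,z-.0035)-193.5,-.05,.05)
    print(d,"cap z",z0,"tip z",z1,"tilt",(z1-z0)/.09)
    q=lambda x,r:brentq(lambda z:row(x,z)-r,-.05,.05)
    print(q(d,238.7))
```

```text
0.032 cap z 0.005988267096046815 tip z 0.007782645546663771 tilt 0.019937538340188403
0.003995460631342898
0.036 cap z 0.007571344937193254 tip z 0.009030223600525368 tilt 0.016209762925912374
0.005923571377833074
0.04 cap z 0.009154422778339711 tip z 0.010277801654391794 tilt 0.01248198751168981
0.007851682124323264
```

```bash
cat >> h.py <<'E'
def tilt(yawy,tx=.016,ty=.003):
    x=np.array([tx,ty,-1.]);x/=np.linalg.norm(x); y=np.array([np.cos(yawy),np.sin(yawy),0]);y-=x*(x@y);y/=np.linalg.norm(y);return np.stack([x,y,np.cross(x,y)],1)
E
python3 - <<'E'
from h import *
for r in rows([.6045,-.3225,.31],tilt(-1.41),4): print(r)
E
```

```text
[20.0, 5.0, -19.9, 0.0, -0.004, 0.0]
[19.9, 5.0, -20.0, 0.0, -0.004, 0.0]
[19.8, 5.0, -20.1, 0.0, -0.004, 0.0]
[19.7, 5.0, -20.2, 0.0, -0.004, 0.0]
```

Call:
jog_arm([
  [18, 5, -20, 0, -0.004, 0],
  [18, 5, -20, 0, -0.004, 0],
  [18, 5, -20, 0, -0.004, 0],
  [16, 5, -20, 0, -0.004, 0],
  [0, 0, 0, 0, 0, 0],
  [0, 0, 0, 0, 0, 0],
])

```text
clock: 8.2
position: [0.6089, -0.3146, 0.3204]
tool_rot: [-3.058, 1.55, 0.254]
force: [-0.4, 0.5, -0.6]
grip_width: 0.0105
```

Run:
```python
from h import *
import cv2
s=observe();print(s['clock'],s['position'],s['tool_rot'],s['force'],s['grip_width'],s['qd'].round(3))
im=grab_frame("wrist"); cv2.imwrite("pics/j.png",cv2.resize(im[150:300,160:360,::-1],None,fx=4,fy=4,interpolation=2))
im=grab_frame("scene"); cv2.imwrite("pics/j2.png",cv2.resize(im[80:230,90:290,::-1],None,fx=4,fy=4,interpolation=2))
im=grab_frame("top"); cv2.imwrite("pics/j3.png",cv2.resize(im[120:220,290:420,::-1],None,fx=6,fy=6,interpolation=2))
print(Ro.from_euler('xyz',s['tool_rot']).as_matrix().round(3))
for r in rows([.6045,-.3225,.31],tilt(-1.41),1): print(r)
```

```text
8.2 [ 0.60887782 -0.31460289  0.32039988] [-3.05777074  1.55034809  0.25436295] [-0.42855273  0.5187907  -0.6033694 ] 0.010481439462321985 [-0.018  0.019 -0.01   0.002 -0.001 -0.005 -0.006]
[[ 0.02   0.17  -0.985]
 [ 0.005 -0.985 -0.17 ]
 [-1.    -0.002 -0.02 ]]
[11.1, 6.3, 5.2, 0.009, -0.005, 0.001]
```

View pics/j.png

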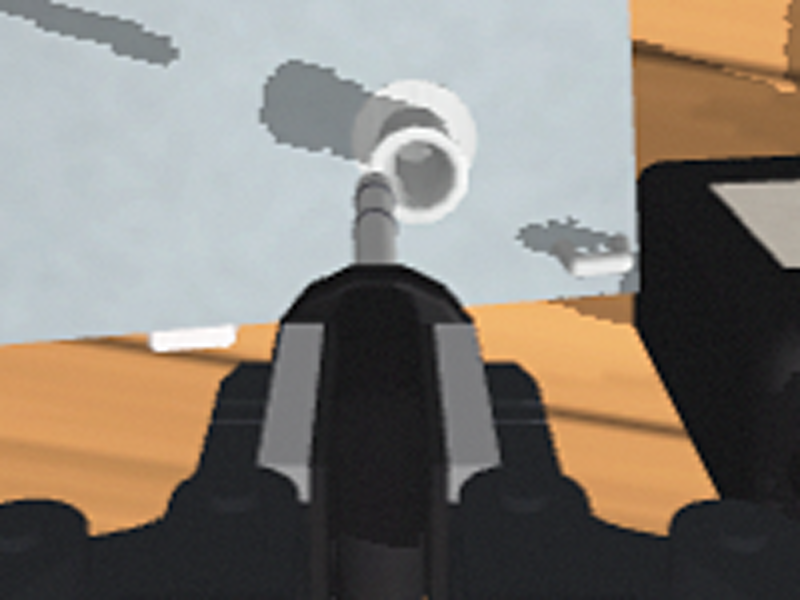

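View pics/j2.png

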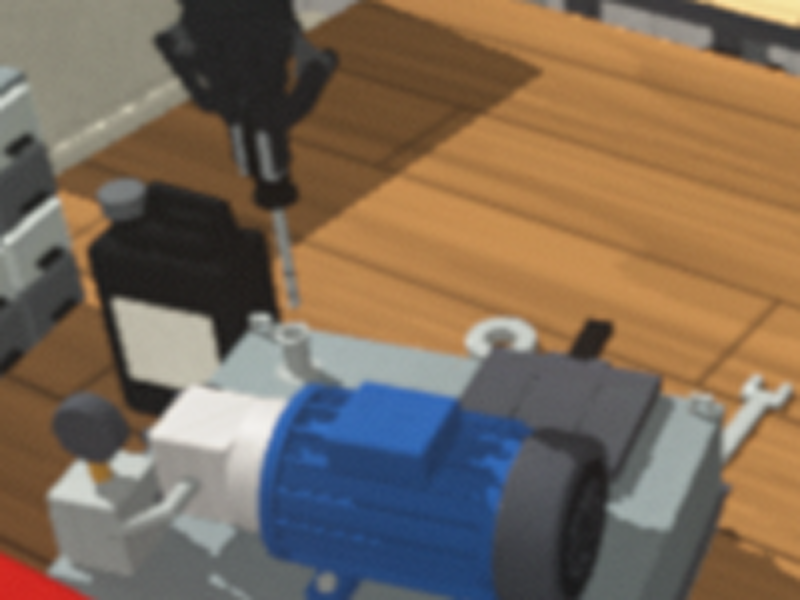

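View pics/j3.png

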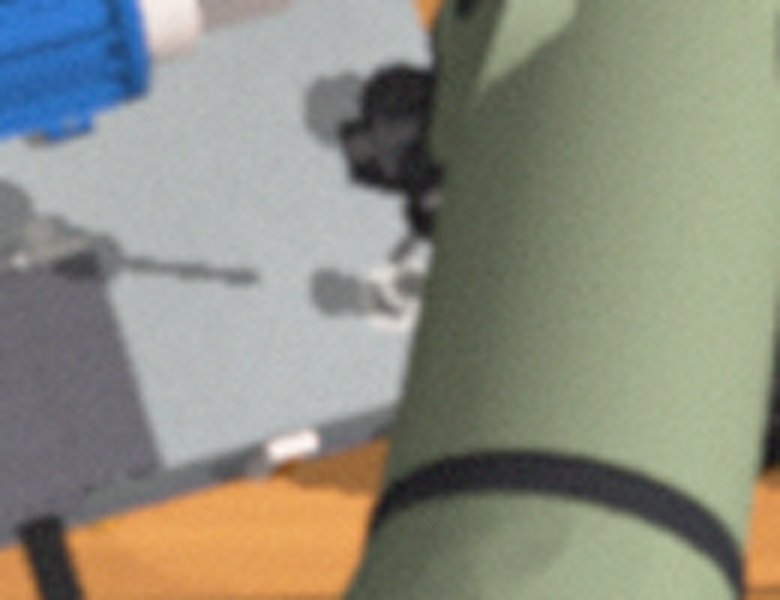

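Run:
```python
from h import *
k=cam("wrist"); m=plane(k,(264.6,193.3),.165);print(m)
s=observe();R=Ro.from_euler('xyz',s['tool_rot']).as_matrix()
tip=s['position']+R@[.126,.0005,.0083];sh=s['position']+R@[.036,.0005,.0066];print(tip,sh,proj(k,[tip,sh]))
print('move world',m-tip, 'tool',R.T@(m-tip)*1000)
```

```text
[ 0.59883115 -0.32790202  0.165     ]
[ 0.60288998 -0.31681035  0.1950251 ] [ 0.60270374 -0.31691923  0.2850409 ] [[254.14896713 196.33477398]
 [254.19618138 239.73967174]]
move world [-0.00405883 -0.01109167 -0.0300251 ] tool [29.88571459 10.27413726  6.50324807]
```

Call:
jog_arm([
  [5, 6, 4, 0.002, -0.004, 0],
  [6, 4, 2, 0, 0, 0],
  [2, 0, 0, 0, 0, 0],
  [0, 0, 0, 0, 0, 0],
])

```text
clock: 8.75
position: [0.6028, -0.3284, 0.309]
tool_rot: [3.08, 1.552, 0.104]
force: [-0.3, 0.6, -0.9]
grip_width: 0.0104
```

Run:
```python
from h import *
import cv2
s=observe();print(s['clock'],s['position'],s['tool_rot'],s['force'],s['grip_width'],s['qd'].round(3))
im=grab_frame("wrist"); cv2.imwrite("pics/k.png",cv2.resize(im[160:260,210:310,::-1],None,fx=6,fy=6,interpolation=2))
im=grab_frame("scene"); cv2.imwrite("pics/k2.png",cv2.resize(im[110:190,130:230,::-1],None,fx=6,fy=6,interpolation=2))
R=Ro.from_euler('xyz',s['tool_rot']).as_matrix();print(R.round(3))
tip=s['position']+R@[.126,.0005,.0083];k=cam("wrist",s);print(tip,(proj(k,[tip])-[210,160])*6,(proj(k,[[.5988,-.3279,.165]])-[210,160])*6)
```

```text
8.75 [ 0.60275078 -0.32835097  0.30896523] [3.07989089 1.55247886 0.1036353 ] [-0.26319609  0.62517059 -0.8663976 ] 0.010384413731792316 [ 0.009 -0.001  0.002  0.002 -0.001 -0.     0.003]
[[ 0.018  0.165 -0.986]
 [ 0.002 -0.986 -0.165]
 [-1.     0.001 -0.018]]
[ 0.59694313 -0.32997132  0.18283519] [[264.94121083 218.03904827]] [[253.63795435 171.70116942]]
```

View pics/k.png

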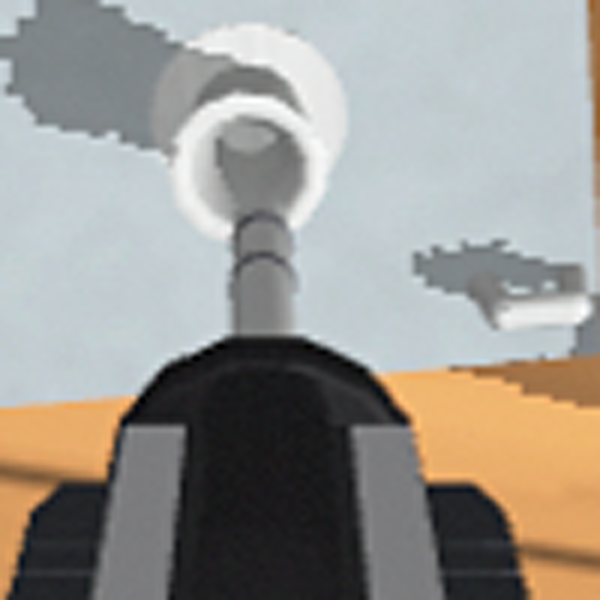

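View pics/k2.png

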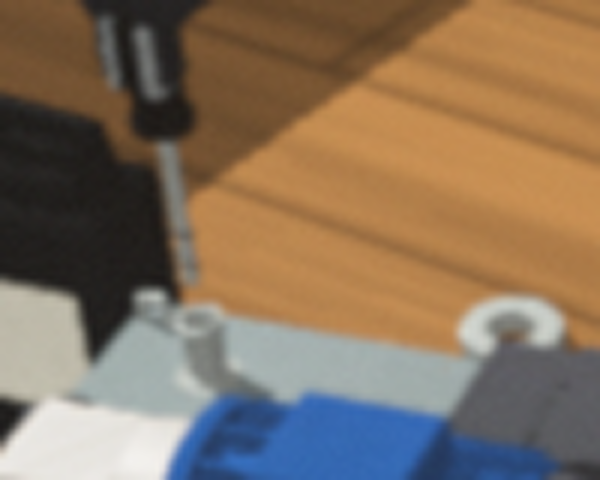

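Run:
```python
from h import *
s=observe();k=cam("wrist",s);m=plane(k,(210+250/6,160+167.5/6),.165);print(m)
R=Ro.from_euler('xyz',s['tool_rot']).as_matrix()
tip=s['position']+R@[.126,.0005,.0083];print(R.T@(m-tip)*1000)
# scene check
ks=cam("scene");print((proj(ks,[tip,m])-[130,110])*6)
```

```text
[ 0.59952416 -0.3271694   0.165     ]
[18.13155672 -2.32583009 -2.4536063 ]
[[183.53672186 278.93226028]
 [189.79934786 312.9897105 ]]
```

Call:
jog_arm([
  [6, -2, -1.5, 0, 0, 0],
  [6, -1, -1, 0, 0, 0],
  [3, 0, 0, 0, 0, 0],
])

```text
clock: 9.15
position: [0.6058, -0.3241, 0.2936]
tool_rot: [3.064, 1.551, 0.089]
force: [-0.6, 0.8, -0.1]
grip_width: 0.0105
```

Run:
```python
from h import *
import cv2
s=observe();print(s['clock'],s['position'],s['force'],s['grip_width'],s['qd'].round(3))
im=grab_frame("wrist"); A=cv2.resize(im[160:260,210:310,::-1],None,fx=4,fy=4,interpolation=2)
im=grab_frame("scene"); B=cv2.resize(im[110:210,130:230,::-1],None,fx=4,fy=4,interpolation=2)
cv2.imwrite("pics/l.png",np.hstack([A,B]))
R=Ro.from_euler('xyz',s['tool_rot']).as_matrix();print(R.round(3))
tip=s['position']+R@[.126,.0005,.0083];print(tip, R.T@(np.array([.5995,-.3272,.165])-tip)*1000)
```

```text
9.15 [ 0.60575258 -0.32412998  0.2935921 ] [-0.57976802  0.82702658 -0.11749291] 0.010494385053411989 [-0.002  0.021  0.001  0.04   0.006 -0.063 -0.007]
[[ 0.019  0.165 -0.986]
 [ 0.002 -0.986 -0.165]
 [-1.     0.001 -0.019]]
[ 0.60008593 -0.32577749  0.167456  ] [2.44176841 1.30247933 0.86029437]
```

View pics/l.png

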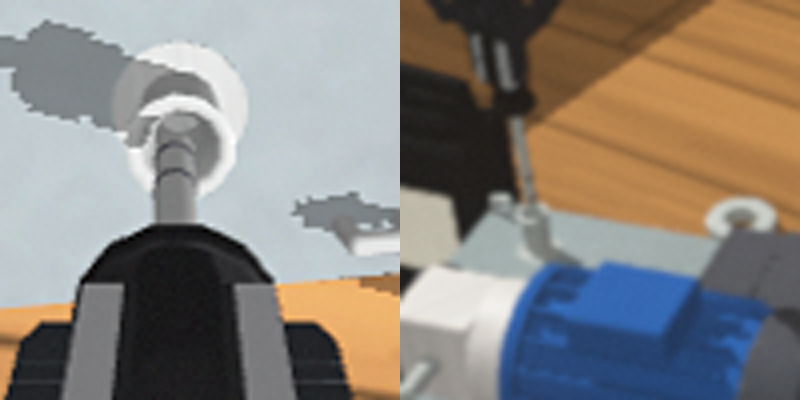

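Call:
jog_arm([
  [4, 1.5, 0.5, 0, 0, 0],
  [8, 0, 0, 0, 0, 0],
  [10, 0, 0, 0, 0, 0],
])

```text
clock: 9.55
position: [0.6063, -0.3263, 0.2715]
tool_rot: [3.013, 1.55, 0.038]
force: [-0.0, -0.1, 0.0]
grip_width: 0.0105
```

Run:
```python
from h import *
import cv2
s=observe();print(s['clock'],s['position'],s['force'],s['moment'],s['grip_width'],s['qd'].round(3))
im=grab_frame("wrist"); A=cv2.resize(im[160:260,210:310,::-1],None,fx=4,fy=4,interpolation=2)
im=grab_frame("scene"); B=cv2.resize(im[110:210,130:230,::-1],None,fx=4,fy=4,interpolation=2)
cv2.imwrite("pics/m.png",np.hstack([A,B]))
R=Ro.from_euler('xyz',s['tool_rot']).as_matrix();print(R.round(3))
tip=s['position']+R@[.126,.0005,.0083];print(tip, R.T@(np.array([.5995,-.3272,.165])-tip)*1000)
```

```text
9.55 [ 0.60625986 -0.32630066  0.27152934] [-0.01334502 -0.12258894  0.04946765] [ 0.06541228  0.15656347 -0.00458755] 0.01051989277682223 [ 0.002  0.087  0.005  0.128  0.026 -0.208 -0.018]
[[ 0.021  0.165 -0.986]
 [ 0.001 -0.986 -0.165]
 [-1.     0.003 -0.021]]
[ 0.6007995  -0.32806402  0.14538571] [-19.63653638  -1.01392001   0.73073541]
```

View pics/m.png

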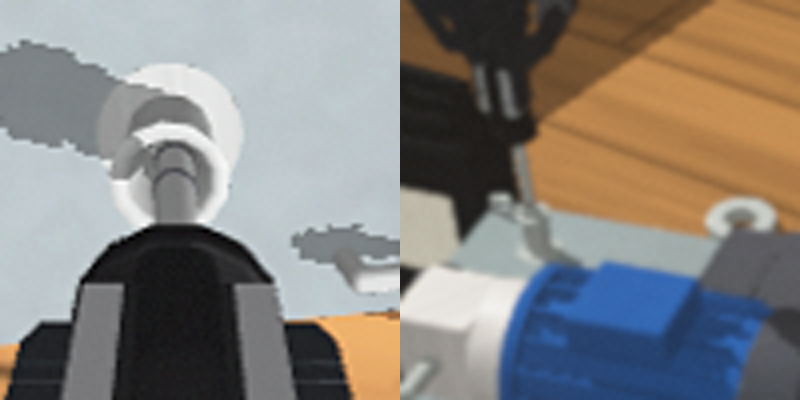

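Call:
jog_arm([
  [10, -0.8, 0.5, 0, -0.002, 0],
  [10, 0, 0.3, 0, 0, 0],
  [10, 0, 0, 0, 0, 0],
])

```text
clock: 9.95
position: [0.6055, -0.3254, 0.2389]
tool_rot: [3.025, 1.553, 0.05]
force: [0.1, 0.4, -1.6]
grip_width: 0.0106
```

Call:
jog_arm([
  [10, 0, 0, 0, 0, 0],
  [8, 0, 0, 0, 0, 0],
  [6, 0, 0, 0, 0, 0],
])

```text
clock: 10.25
position: [0.6055, -0.3251, 0.2114]
tool_rot: [3.078, 1.554, 0.102]
force: [0.4, 0.8, -0.7]
grip_width: 0.0106
```

Run:
```python
from h import *
import cv2
s=observe();print(s['clock'],s['position'],s['force'],s['moment'],s['grip_width'],s['qd'].round(3))
im=grab_frame("wrist"); A=cv2.resize(im[160:260,210:310,::-1],None,fx=4,fy=4,interpolation=2)
im=grab_frame("scene"); B=cv2.resize(im[110:210,130:230,::-1],None,fx=4,fy=4,interpolation=2)
cv2.imwrite("pics/n.png",np.hstack([A,B]))
```

```text
10.25 [ 0.60553263 -0.32514938  0.21141413] [ 0.40674981  0.77775621 -0.70215922] [-0.03252806 -0.0103212  -0.04296428] 0.010634741140834972 [-0.003  0.066  0.006  0.059  0.018 -0.122 -0.015]
```

View pics/n.png

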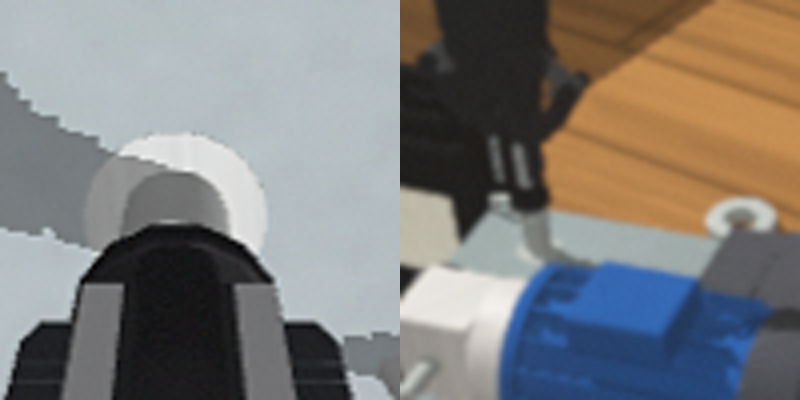

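Call:
jog_arm([
  [5, 0, 0, 0, 0, 0],
  [4, 0, 0, 0, 0, 0],
  [3, 0, 0, 0, 0, 0],
])

```text
clock: 10.65
position: [0.6065, -0.3253, 0.2007]
tool_rot: [3.021, 1.552, 0.045]
force: [-12.2, 5.8, 41.5]
grip_width: 0.0103
```

Call:
jog_arm([
  [0, 0, 0, 0, 0, 0],
  [0, 0, 0, 0, 0, 0],
])

```text
clock: 10.85
position: [0.6067, -0.3254, 0.2014]
tool_rot: [2.991, 1.551, 0.015]
force: [0.5, -0.2, -0.1]
grip_width: 0.0104
```

Run:
```python
from h import *
import cv2
s=observe();print(s['clock'],s['position'],s['force'],s['moment'],s['grip_width'])
print(Ro.from_euler('xyz',s['tool_rot']).as_matrix().round(3))
im=grab_frame("wrist"); A=cv2.resize(im[160:260,210:310,::-1],None,fx=4,fy=4,interpolation=2)
im=grab_frame("scene"); B=cv2.resize(im[110:210,130:230,::-1],None,fx=4,fy=4,interpolation=2)
cv2.imwrite("pics/o.png",np.hstack([A,B]))
```

```text
10.85 [ 0.6067358  -0.32544713  0.20141049] [ 0.53585727 -0.21600627 -0.09239792] [ 0.12219674  0.18365844 -0.07561284] 0.010399772747594462
[[ 0.019  0.165 -0.986]
 [ 0.    -0.986 -0.165]
 [-1.     0.003 -0.019]]
```

View pics/o.png

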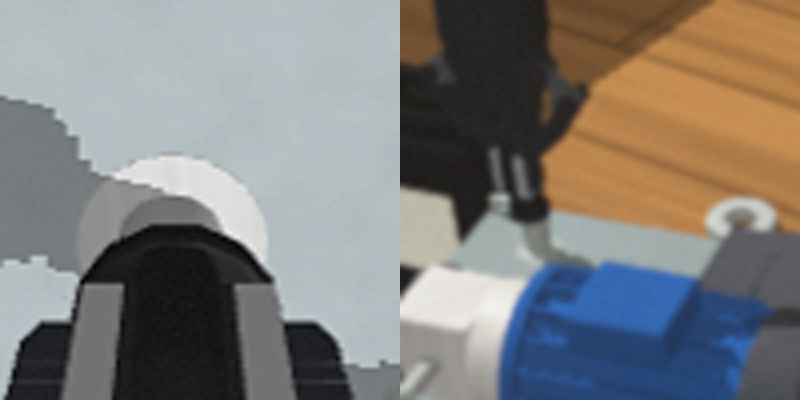

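Call:
jog_arm([
  [0, 0, 0, 0, 0, 0],
  [0, 0, 0, 0, 0, 0],
  [0, 0, 0, 0, 0, 0],
  [0, 0, 0, 0, 0, 0],
], gripper=165)

```text
clock: 11.35
position: [0.6069, -0.3255, 0.2011]
tool_rot: [2.987, 1.551, 0.011]
force: [-0.4, 0.2, 0.4]
grip_width: 0.0303
```

Call:
jog_arm([
  [-10, 0, 0, 0, 0, 0],
  [-20, 0, 0, 0, 0, 0],
  [-30, 0, 0, 0, 0, 0],
  [-40, 0, 0, 0, 0, 0],
  [-40, 0, 0, 0, 0, 0],
  [0, 0, 0, 0, 0, 0],
])

```text
clock: 11.95
position: [0.6036, -0.3253, 0.3494]
tool_rot: [3.009, 1.551, 0.034]
force: [1.2, -0.5, -0.0]
grip_width: 0.0301
```

Run:
```python
from h import *
import cv2
s=observe();print(s['clock'],s['position'],s['force'],s['moment'],s['grip_width'],s['qpos'])
im=grab_frame("wrist"); cv2.imwrite("pics/p.png",im[:,:,::-1])
k=cam("wrist",s)
for t in ["dipstick_shoulder","dipstick_grip","lid_grip","lid_hinge"]: 
    r=nets.pinpoint("wrist",t);print(t,[(round(d['p'],2),np.round(d['location'],1)) for d in r])
im=grab_frame("scene"); B=cv2.resize(im[110:210,130:230,::-1],None,fx=6,fy=6,interpolation=2)
cv2.imwrite("pics/p2.png",B)
```

```text
11.95 [ 0.60361322 -0.3253038   0.3494068 ] [ 1.21973241 -0.46246236 -0.01034495] [-0.02275031 -0.00231822 -0.02010428] 0.030135591446532706 [ 0.53276422  0.54332853 -0.20297167  1.28683674  0.10047947  1.30367908
 -1.07119474]
dipstick_shoulder [(0.97, array([256.8, 177.5]))]
dipstick_grip [(0.62, array([252.1, 183. ])), (0.42, array([229. , 281.4]))]
lid_grip [(0.74, array([ 93.2, 255.5]))]
lid_hinge [(0.65, array([ 60.7, 130.9])), (0.64, array([257.4, 176.1]))]
```

View pics/p.png

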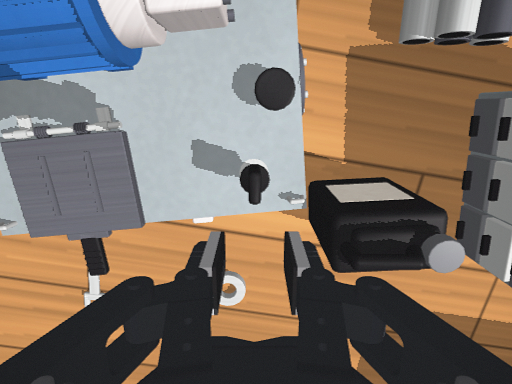

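View pics/p2.png

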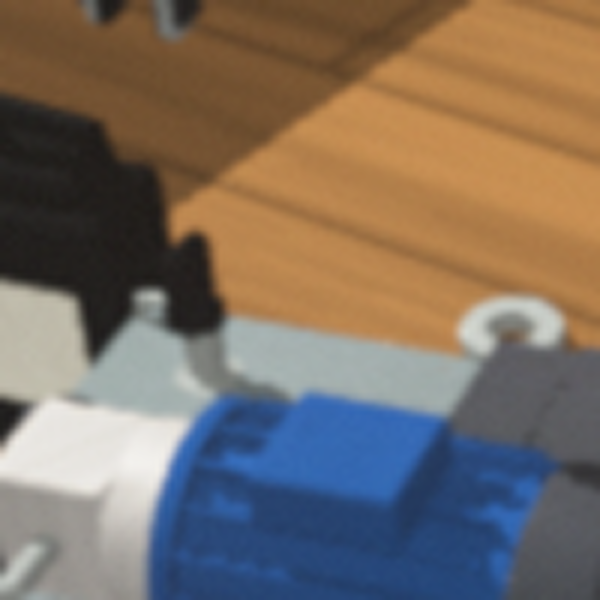

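Run:
```python
from h import *
s=observe();k=cam("wrist",s)
g=plane(k,(93.2,255.5),.146);t=np.array([.6005,-.327,0]);d=(g-t)[:2];print("grip",g,np.linalg.norm(d),np.hypot(.086,.205))
print("yaw",np.arctan2(d[1],d[0])-np.arctan2(.205,-.086))
sh=plane(k,(256.8,177.5),.165);print("shoulder",sh)
# tank edges: front edge (z .13) pts, right edge
for a,b in [((30,236),(145,223)),((225,220),(305,207))]:
    A=plane(k,a,.14 if a[0]==30 else .13);B=plane(k,b,.14 if a[0]==30 else .13);v=A-B;print(A,B,"yaw",np.arctan2(-v[0],v[1]))
A=plane(k,(298,10),.13);B=plane(k,(305,207),.13);v=A-B;print("right edge yaw",np.arctan2(v[1],v[0]),B)
k2=cam("top");print("FR top",plane(k2,(378.5,180.5),.13))
```

```text
grip [ 0.46943322 -0.15234659  0.146     ] 0.21836280261780636 0.22230834442278588
yaw 0.24656895031591408
shoulder [ 0.6003337  -0.32755794  0.165     ]
[ 0.47916237 -0.07462196  0.14      ] [ 0.51853788 -0.20854624  0.14      ] yaw 0.28595533560435904
[ 0.53375807 -0.30021526  0.13      ] [ 0.56591401 -0.39167022  0.13      ] yaw 0.3381031036814157
right edge yaw 0.2451985518906104 [ 0.56591401 -0.39167022  0.13      ]
FR top [ 0.56058526 -0.39530893  0.13      ]
```

```bash
cat >> h.py <<'E'
def fwd(phi,yaw):
    "tool x pointing phi below horizontal along pack x(yaw); y = -pack y"
    u=np.array([np.cos(yaw),np.sin(yaw),0]);x=np.cos(phi)*u-np.array([0,0,np.sin(phi)]);y=np.array([np.sin(yaw),-np.cos(yaw),0]);return np.stack([x,y,np.cross(x,y)],1)
E
python3 - <<'E'
from h import *
R=fwd(np.radians(50),.27); g=np.array([.464,-.153,.14])
for r in rows(g-.11*R[:,0]+[0,0,.04],R,9): print(r)
print(g-.11*R[:,0]+[0,0,.04])
E
```

```text
[8.5, -20.5, 19.9, -0.011, 0.076, -0.004]
[7.0, -20.7, 20.2, -0.011, 0.076, -0.004]
[5.5, -20.9, 20.5, -0.011, 0.076, -0.004]
[4.0, -21.1, 20.6, -0.011, 0.076, -0.004]
[2.5, -21.3, 20.6, -0.011, 0.076, -0.004]
[1.1, -21.5, 20.5, -0.011, 0.076, -0.004]
[-0.4, -21.8, 20.3, -0.011, 0.076, -0.004]
[-1.9, -22.0, 20.0, -0.011, 0.076, -0.004]
[-3.3, -22.2, 19.5, -0.011, 0.076, -0.004]
[ 0.395855   -0.17185968  0.26426489]
```

Call:
jog_arm([
  [4, -21, 20, -0.011, 0.076, -0.004],
  [4, -21, 20, -0.011, 0.076, -0.004],
  [5, -21, 21, -0.011, 0.076, -0.004],
  [5, -21, 21, -0.011, 0.076, -0.004],
  [4, -21, 21, -0.011, 0.076, -0.004],
  [2, -21, 21, -0.011, 0.076, -0.004],
  [1, -22, 20, -0.011, 0.076, -0.004],
  [-2, -22, 20, -0.011, 0.076, -0.004],
  [-3, -22, 20, -0.011, 0.076, -0.004],
], gripper=80)

```text
clock: 13.15
position: [0.4112, -0.1795, 0.2666]
tool_rot: [-3.116, 0.93, 0.289]
force: [-0.3, -0.2, 0.1]
grip_width: 0.0588
```

Run:
```python
from h import *
import cv2
s=observe();print(s['clock'],s['position'],s['force'],s['grip_width'],s['qpos'],s['qd'].round(2))
im=grab_frame("wrist"); cv2.imwrite("pics/q.png",im[:,:,::-1])
k=cam("wrist",s)
for t in ["lid_grip"]: 
    r=nets.pinpoint("wrist",t);print(t,[(round(d['p'],2),np.round(d['location'],1),plane(k,d['location'],.146)) for d in r])
R=Ro.from_euler('xyz',s['tool_rot']).as_matrix();print(R.round(3), "phi",np.degrees(np.arcsin(-R[2,0])))
g=np.array([.4627,-.1529,.14]);print(proj(k,g),s['position']-R[:,0]*.008)
```

```text
13.15 [ 0.41123518 -0.17947077  0.26664047] [-0.26411505 -0.22786664  0.05153158] 0.058844620506615326 [ 1.22399277  0.14600863 -0.65935071  2.32452899 -1.0005256   0.46744711
  0.14253224] [ 0.86 -0.06 -0.56  0.62 -1.77 -0.06  2.09]
lid_grip [(0.58, array([84.1, 40.6]), array([0.61304435, 0.08059449, 0.146     ])), (0.55, array([239.6, 211.7]), array([ 0.46331029, -0.15013659,  0.146     ]))]
[[ 0.573  0.266 -0.776]
 [ 0.171 -0.964 -0.204]
 [-0.802 -0.015 -0.597]] phi 53.305686908691726
[242.64563307 214.82750398] [ 0.40665371 -0.18083533  0.27305515]
```

View pics/q.png

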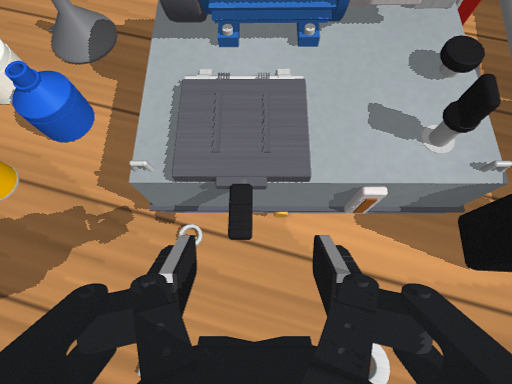

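Run:
```python
from h import *
R=fwd(np.radians(62),.27); g=np.array([.463,-.1513,.14])
s=observe(); print(s['qd'].round(2))
p=g-.055*R[:,0]; print(p)
for r in rows(p,R,5): print(r)
```

```text
[-0.07  0.01  0.04 -0.1   0.22  0.01 -0.3 ]
[ 0.43811453 -0.15818726  0.18856212]
[16.3, -2.3, 4.0, -0.002, -0.03, 0.003]
[16.5, -2.4, 3.5, -0.002, -0.03, 0.003]
[16.5, -2.4, 3.0, -0.002, -0.03, 0.003]
[16.6, -2.5, 2.5, -0.002, -0.03, 0.003]
[16.7, -2.5, 2.0, -0.002, -0.03, 0.003]
```

Call:
jog_arm([
  [14, -2, 4, -0.002, -0.03, 0.003],
  [14, -2, 4, -0.002, -0.03, 0.003],
  [14, -3, 3, -0.002, -0.03, 0.003],
  [14, -3, 2, -0.002, -0.03, 0.003],
  [14, -3, 2, -0.002, -0.03, 0.003],
  [0, 0, 0, 0, 0, 0],
])

```text
clock: 13.85
position: [0.4339, -0.1614, 0.1963]
tool_rot: [3.14, 1.089, 0.26]
force: [0.2, 0.7, -0.4]
grip_width: 0.0586
```

Run:
```python
from h import *
import cv2
s=observe();print(s['clock'],s['position'],s['force'],s['grip_width'],s['qpos'],s['qd'].round(2))
im=grab_frame("wrist"); cv2.imwrite("pics/r.png",im[:,:,::-1])
k=cam("wrist",s)
R=Ro.from_euler('xyz',s['tool_rot']).as_matrix();print(R.round(3), "phi",np.degrees(np.arcsin(-R[2,0])))
g=np.array([.463,-.1513,.14]);print(proj(k,g))
Rt=fwd(np.radians(62),.27)
for r in rows(g+.008*Rt[:,0],Rt,4): print(r)
```

```text
13.85 [ 0.43388073 -0.16141672  0.19627278] [ 0.24150237  0.65418185 -0.44114174] 0.058598125686080714 [ 0.86772494  0.2692426  -0.5051882   2.3239481  -0.69545127  0.25099751
 -0.25781351] [ 0.02 -0.02  0.01 -0.01 -0.05  0.02  0.06]
[[ 0.447  0.258 -0.856]
 [ 0.119 -0.966 -0.229]
 [-0.886  0.001 -0.463]] phi 62.42370796439609
[249.81757174 210.13168419]
[18.2, -0.7, -0.3, -0.002, 0.002, -0.001]
[18.2, -0.6, -0.3, -0.002, 0.002, -0.001]
[18.2, -0.6, -0.2, -0.002, 0.002, -0.001]
[18.2, -0.6, -0.2, -0.002, 0.002, -0.001]
```

View pics/r.png

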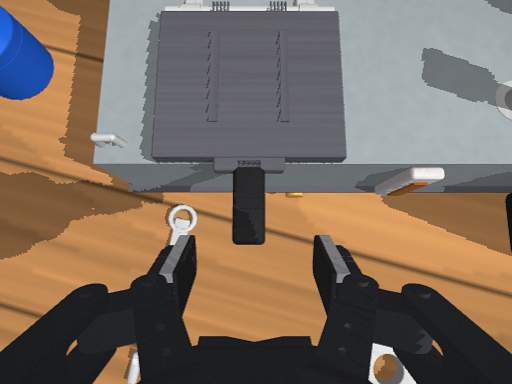

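Run:
```python
from h import *
g=np.array([.463,-.1513,.14])
Rt=fwd(np.radians(70),.27)
for r in rows(g+.008*Rt[:,0],Rt,4): print(r)
```

```text
[18.2, -0.7, -0.0, -0.002, -0.033, -0.001]
[18.2, -0.6, -0.6, -0.002, -0.033, -0.001]
[18.1, -0.6, -1.2, -0.002, -0.033, -0.001]
[18.1, -0.6, -1.8, -0.002, -0.033, -0.001]
```

Call:
jog_arm([
  [17, -1, 0, 0, -0.033, 0],
  [17, -1, 0, 0, -0.033, 0],
  [17, -1, -1, 0, -0.033, 0],
  [5, 0, -1, 0, -0.033, 0],
  [0, 0, 0, 0, 0, 0],
])

```text
clock: 14.4
position: [0.4589, -0.156, 0.1476]
tool_rot: [3.136, 1.221, 0.248]
force: [-0.1, -0.6, -0.4]
grip_width: 0.0585
```

Run:
```python
from h import *
import cv2
s=observe();print(s['clock'],s['position'],s['force'],s['grip_width'],s['qpos'],s['qd'].round(2))
im=grab_frame("wrist"); cv2.imwrite("pics/t.png",im[:,:,::-1])
R=Ro.from_euler('xyz',s['tool_rot']).as_matrix();print(R.round(3), "phi",np.degrees(np.arcsin(-R[2,0])))
g=np.array([.463,-.1513,.14])
print("grip in tool",R.T@(g-s['position'])*1000, proj(cam("wrist",s),g))
```

```text
14.4 [ 0.45889375 -0.15601698  0.14756893] [-0.12202855 -0.56998438 -0.36144825] 0.05850050466636971 [ 0.47952062  0.37236323 -0.1851048   2.26244239 -0.50402251  0.24470653
 -0.52676226] [ 0.06 -0.   -0.05  0.02 -0.04 -0.02  0.05]
[[ 0.332  0.25  -0.91 ]
 [ 0.084 -0.968 -0.236]
 [-0.94   0.002 -0.342]] phi 69.98317024562019
grip in tool [ 8.87058832 -3.55253796 -2.25652683] [245.95378918 246.85444399]
```

View pics/t.png

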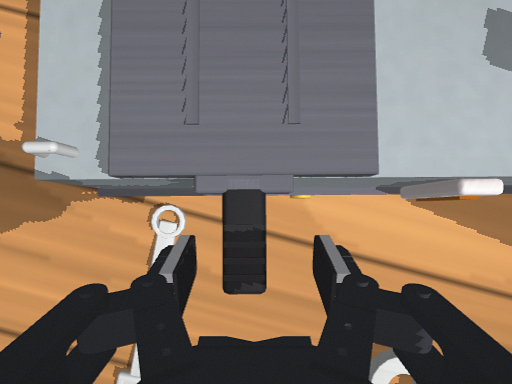

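Call:
jog_arm([
  [9, -3, -1, 0, -0.025, 0],
  [8, -1, -1, 0, -0.025, 0],
  [0, 0, 0, 0, 0, 0],
])

```text
clock: 14.75
position: [0.4639, -0.1521, 0.1336]
tool_rot: [3.138, 1.267, 0.245]
force: [-0.6, 0.6, 0.2]
grip_width: 0.0586
```

Run:
```python
from h import *
import cv2
s=observe();print(s['clock'],s['position'],s['force'],s['grip_width'],s['qpos'],s['qd'].round(2))
im=grab_frame("wrist"); cv2.imwrite("pics/u.png",im[:,:,::-1])
R=Ro.from_euler('xyz',s['tool_rot']).as_matrix();print("phi",np.degrees(np.arcsin(-R[2,0])))
g=np.array([.463,-.1513,.14])
print("grip in tool",R.T@(g-s['position'])*1000, proj(cam("wrist",s),g))
```

```text
14.75 [ 0.46392093 -0.15213994  0.13359229] [-0.6405909   0.60755572  0.15952157] 0.058621941400903176 [ 0.37535657  0.40507456 -0.09844427  2.24190719 -0.46038989  0.25960351
 -0.6001153 ] [ 0.07 -0.03 -0.04  0.03 -0.04 -0.01  0.05]
phi 72.59927407138399
grip in tool [-6.32073911 -1.03322036 -1.26214904] [250.6640305  264.38012522]
```

View pics/u.png

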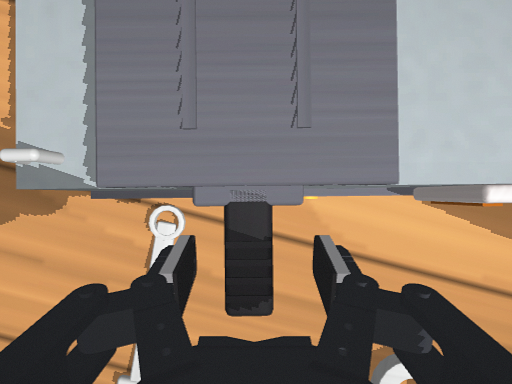

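Call:
jog_arm([
  [2, -2, -1, 0, 0, 0],
  [0, 0, 0, 0, 0, 0],
  [0, 0, 0, 0, 0, 0],
  [0, 0, 0, 0, 0, 0],
  [0, 0, 0, 0, 0, 0],
], gripper=255, newtons=50)

```text
clock: 15.3
position: [0.4633, -0.1496, 0.1337]
tool_rot: [-3.137, 1.263, 0.252]
force: [2.4, 3.4, -1.3]
grip_width: 0.0208
```

Run:
```python
from h import *
import cv2
s=observe();print(s['clock'],s['position'],s['force'],s['grip_width'],s['qpos'],s['qd'].round(2))
im=grab_frame("wrist"); cv2.imwrite("pics/v.png",im[:,:,::-1])
R=Ro.from_euler('xyz',s['tool_rot']).as_matrix();print(R.round(3),"phi",np.degrees(np.arcsin(-R[2,0])))
yaw=.27;u=np.array([np.cos(yaw),np.sin(yaw),0]);v=np.array([-u[1],u[0],0])
p=s['position']-.008*R[:,0]; print(p)
# hinge: level z=.14, 0.156 ahead of grip along u ; plan
H=np.array([.463,-.1513,.14])+.156*u; print("H",H, R.T@(p-np.array([.463,-.1513,.14]))*1000)
```

```text
15.3 [ 0.46328922 -0.14961936  0.13365333] [ 2.39275644  3.42578913 -1.2504468 ] 0.020821697306508093 [ 0.38192758  0.40341062 -0.10939402  2.24706208 -0.46795293  0.25351487
 -0.59644705] [ 0.01 -0.   -0.01  0.   -0.01 -0.    0.01]
[[ 0.294  0.245 -0.924]
 [ 0.076 -0.969 -0.233]
 [-0.953 -0.001 -0.303]] phi 72.34439511230038
[ 0.46093934 -0.15022376  0.14127651]
H [ 0.61334826 -0.1096899   0.14      ] [-1.74035582 -1.55033072  1.2655942 ]
```

View pics/v.png

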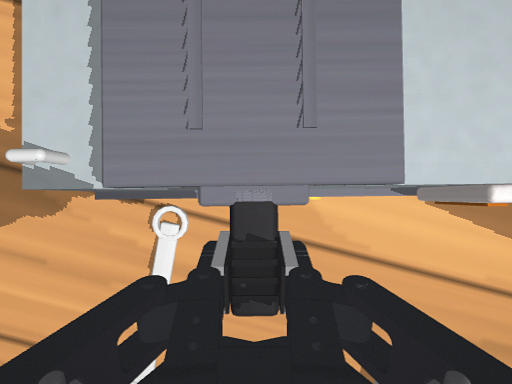

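```bash
cat > lid.py <<'E'
from h import *
import sys
yaw=.25; 
s=observe();p=np.array(s['position']);R=Ro.from_euler('xyz',s['tool_rot']).as_matrix()
th=float(sys.argv[1]);n=int(sys.argv[2]);k=float(sys.argv[3]) # target lid deg, rows, tool turn fraction
u=np.array([np.cos(yaw),np.sin(yaw),0]);H=np.array([.4620,-.1507,.14])+.157*u
gp=p-.008*R[:,0]; d=gp-H; th0=np.degrees(np.arctan2(d[2],-d@u)); r=np.hypot(d[2],d@u)
phi=np.degrees(np.arctan2(-R[2,0],R[:,0]@u)); print("clock",s['clock'],"lid est",th0,"r",r,"phi",phi,"force",s['force'].round(1),"w",s['grip_width'],"q",s['qpos'].round(2))
P,A=p,R
for i in range(1,n+1):
    t=np.radians(th0+(th-th0)*i/n);f=np.radians(phi+k*(th-th0)*i/n)
    A2=fwd(f,yaw);lat=(gp-H)-u*((gp-H)@u);lat[2]=0
    P2=H-.157*np.cos(t)*u+np.array([0,0,.157*np.sin(t)])+lat+.008*A2[:,0]
    print([round(float(x),1) for x in A.T@(P2-P)*1000]+[round(float(x),3) for x in Ro.from_matrix(A.T@A2).as_rotvec()]); P,A=P2,A2
E
python3 lid.py 30 8 0.6
```

```text
clock 15.35 lid est 0.45291478713212613 r 0.1579373523740152 phi 72.35038273362885 force [ 0.7  2.3 -1.3] w 0.020713911417849673 q [ 0.38  0.4  -0.11  2.25 -0.47  0.25 -0.6 ]
[-9.2, -0.0, -4.0, -0.003, -0.039, 0.001]
[-9.4, -0.0, -3.4, 0.0, -0.039, 0.0]
[-9.3, 0.0, -3.6, -0.0, -0.039, -0.0]
[-9.2, -0.0, -3.9, -0.0, -0.039, 0.0]
[-9.1, 0.0, -4.1, 0.0, -0.039, 0.0]
[-9.0, -0.0, -4.3, -0.0, -0.039, -0.0]
[-8.9, 0.0, -4.6, -0.0, -0.039, 0.0]
[-8.7, 0.0, -4.8, -0.0, -0.039, -0.0]
```

Call:
jog_arm([
  [-9, 0, -3.5, 0, -0.039, 0],
  [-9, 0, -3.5, 0, -0.039, 0],
  [-9, 0, -3.5, 0, -0.039, 0],
  [-9, 0, -4, 0, -0.039, 0],
])

```text
clock: 15.75
position: [0.4669, -0.1486, 0.172]
tool_rot: [-3.12, 1.426, 0.267]
force: [7.7, 6.1, -9.6]
grip_width: 0.0208
```

```bash
python3 lid.py 40 6 0.6
python3 - <<'E'
from h import *
import cv2
im=grab_frame("wrist"); im2=grab_frame("scene")
cv2.imwrite("pics/w.png",np.hstack([cv2.resize(im,(400,300)),cv2.resize(im2[80:230,120:320],(400,300))])[:,:,::-1])
E
```

```text
clock 15.75 lid est 14.612024145192704 r 0.15803602584795148 phi 81.68932118937896 force [ 7.7  6.1 -9.6] w 0.020761649420724244 q [ 0.09  0.37  0.17  2.12 -0.26  0.55 -0.86]
[-10.1, -0.0, -5.5, -0.004, -0.044, 0.003]
[-10.4, 0.0, -4.9, 0.0, -0.044, 0.0]
[-10.2, 0.0, -5.2, -0.0, -0.044, -0.0]
[-10.0, 0.0, -5.5, 0.0, -0.044, -0.0]
[-9.9, 0.0, -5.8, 0.0, -0.044, 0.0]
[-9.7, -0.0, -6.0, -0.0, -0.044, -0.0]
```

View pics/w.png

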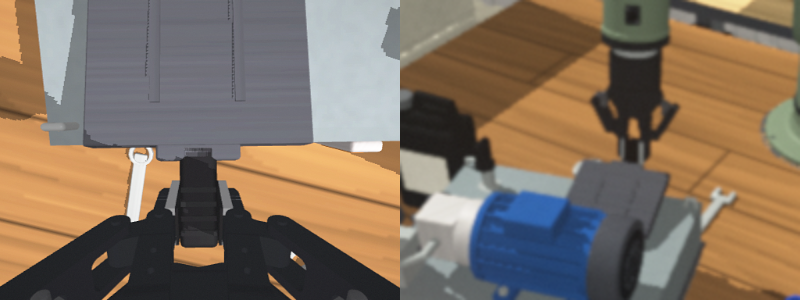

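Call:
jog_arm([
  [-10, 0, -5, 0, -0.044, 0],
  [-10, 0, -5, 0, -0.044, 0],
  [-10, 0, -5, 0, -0.044, 0],
  [-10, 0, -5.5, 0, -0.044, 0],
  [-10, 0, -6, 0, -0.044, 0],
])

```text
clock: 16.35
position: [0.4876, -0.143, 0.2217]
tool_rot: [-0.065, 1.488, -2.96]
force: [3.0, 0.5, -10.7]
grip_width: 0.0209
```

```bash
python3 lid.py 60 6 0.6
python3 - <<'E'
from h import *
import cv2
im=grab_frame("wrist"); im2=grab_frame("scene")
cv2.imwrite("pics/x.png",np.hstack([cv2.resize(im,(400,300)),cv2.resize(im2[80:230,120:320],(400,300))])[:,:,::-1])
E
```

```text
clock 16.35 lid est 34.68012834573391 r 0.15759884833198243 phi 94.72672811734975 force [  3.    0.5 -10.7] w 0.02093225319454152 q [-0.06  0.41  0.28  1.88 -0.1   0.94 -1.06]
[-9.5, -0.0, -6.3, -0.002, -0.044, 0.006]
[-9.6, -0.0, -6.1, -0.0, -0.044, -0.0]
[-9.4, -0.0, -6.4, 0.0, -0.044, 0.0]
[-9.2, 0.0, -6.6, -0.0, -0.044, 0.0]
[-9.0, 0.0, -6.9, 0.0, -0.044, 0.0]
[-8.8, -0.0, -7.2, 0.0, -0.044, -0.0]
```

View pics/x.png

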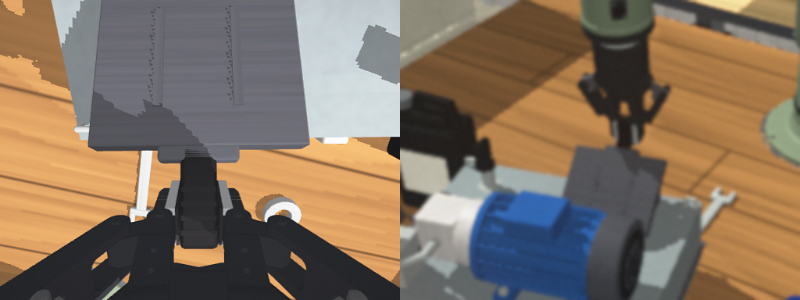

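Call:
jog_arm([
  [-9.5, 0, -6, 0, -0.044, 0.003],
  [-9.5, 0, -6, 0, -0.044, 0],
  [-9.5, 0, -6.5, 0, -0.044, 0],
  [-9, 0, -6.5, 0, -0.044, 0],
  [-9, 0, -7, 0, -0.044, 0],
])

```text
clock: 16.95
position: [0.521, -0.1341, 0.2584]
tool_rot: [-0.036, 1.257, -2.93]
force: [-7.3, 0.3, -2.3]
grip_width: 0.0211
```

```bash
python3 lid.py 60.5 2 0.6
python3 - <<'E'
from h import *
import cv2
im=grab_frame("wrist"); im2=grab_frame("scene")
cv2.imwrite("pics/y.png",np.hstack([cv2.resize(im,(400,300)),cv2.resize(im2[80:230,120:320],(400,300))])[:,:,::-1])
E
```

```text
clock 16.95 lid est 53.513916198304955 r 0.15676669929733922 phi 107.97210139298762 force [-7.3  0.3 -2.3] w 0.021051798777492445 q [-0.11  0.54  0.3   1.61 -0.04  1.31 -1.14]
[-7.8, 0.0, -5.3, -0.0, -0.037, 0.012]
[-7.5, 0.0, -5.7, -0.0, -0.037, -0.0]
```

View pics/y.png

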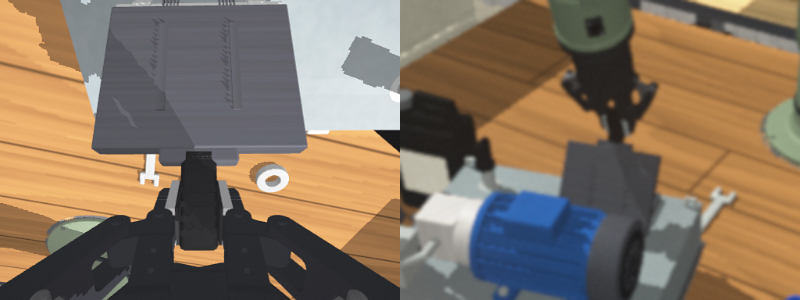

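Call:
jog_arm([
  [-7.5, 0, -5, 0, -0.035, 0.005],
  [-6, 0, -4.5, 0, -0.03, 0.003],
  [0, 0, 0, 0, 0, 0],
  [0, 0, 0, 0, 0, 0],
  [0, 0, 0, 0, 0, 0],
])

```text
clock: 17.55
position: [0.5298, -0.1318, 0.2647]
tool_rot: [-0.038, 1.184, -2.93]
force: [-4.9, 2.0, 6.2]
grip_width: 0.0208
```

```bash
python3 lid.py 60 1 0.6
python3 - <<'E'
from h import *
import cv2
s=observe();print(s['qd'].round(3))
im=grab_frame("wrist"); 
yaw=.25;k=cam("wrist",s)
u=np.array([np.cos(yaw),np.sin(yaw),0]);v=np.array([-u[1],u[0],0]);H=np.array([.4620,-.1507,.14])+.157*u
o=im[:,:,::-1].copy()
for th,c in [(54,(0,0,255)),(60,(0,255,0)),(66,(255,0,0))]:
    t=np.radians(th);l=-np.cos(t)*u+np.array([0,0,np.sin(t)]);n=np.sin(t)*u+np.array([0,0,np.cos(t)])
    q=proj(k,[H+.12*l+.008*n+w*v for w in (-.067,.067)]+[H+.008*n+w*v for w in (.067,-.067)])
    print(th,q.round(0).tolist()); cv2.polylines(o,[q.round().astype(int)],True,c,1)
im2=grab_frame("scene")
k=cam("scene");o2=im2[:,:,::-1].copy()
for th,c in [(54,(0,0,255)),(60,(0,255,0)),(66,(255,0,0))]:
    t=np.radians(th);l=-np.cos(t)*u+np.array([0,0,np.sin(t)]);n=np.sin(t)*u+np.array([0,0,np.cos(t)])
    q=proj(k,[H+.12*l+.008*n+w*v for w in (-.067,.067)]+[H+.008*n+w*v for w in (.067,-.067)])
    cv2.polylines(o2,[(q*4).round().astype(int)],True,c,1,shift=2)
cv2.imwrite("pics/z.png",np.vstack([o[:,:,:]]));cv2.imwrite("pics/z2.png",cv2.resize(o2[100:220,160:320],None,fx=5,fy=5,interpolation=2))
E
```

```text
clock 17.55 lid est 57.656937343672816 r 0.15630969822613477 phi 112.16359606103515 force [-4.9  2.   6.2] w 0.020752004560916103 q [-0.12  0.59  0.31  1.53 -0.03  1.41 -1.14]
[-5.6, 0.0, -3.1, 0.003, -0.025, 0.014]
[ 0.015 -0.003 -0.003  0.018 -0.013 -0.01   0.015]
54 [[393.0, 195.0], [121.0, 193.0], [146.0, -1.0], [371.0, -1.0]]
60 [[405.0, 185.0], [110.0, 183.0], [146.0, -2.0], [371.0, -2.0]]
66 [[418.0, 170.0], [97.0, 169.0], [146.0, -3.0], [371.0, -3.0]]
```

View pics/z.png

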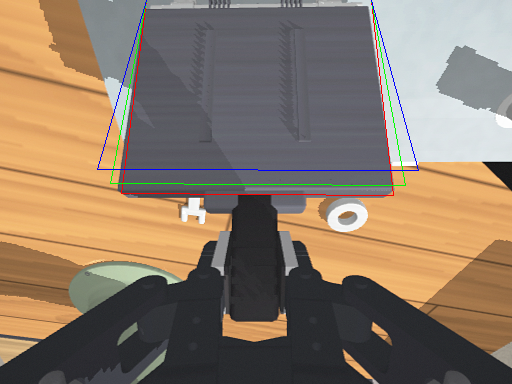

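View pics/z2.png

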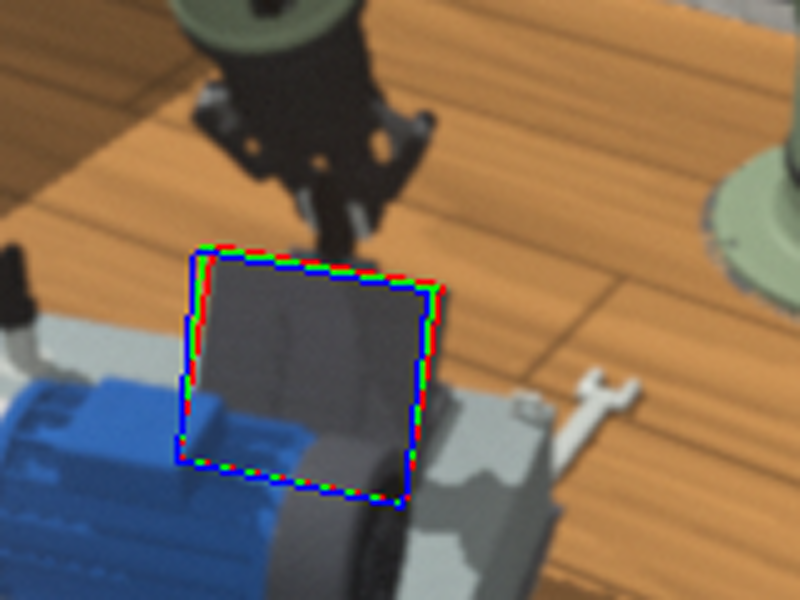

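Run:
```python
from h import *
import cv2
im=grab_frame("wrist")[:,:,::-1]
c=[cv2.resize(im[a:a+40,b:b+50],None,fx=8,fy=7,interpolation=2) for a,b in [(0,125),(0,345),(165,100),(165,365)]]
cv2.imwrite("pics/z3.png",np.vstack([np.hstack(c[:2]),np.hstack(c[2:])]))
```

```text
(no output)
```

View pics/z3.png

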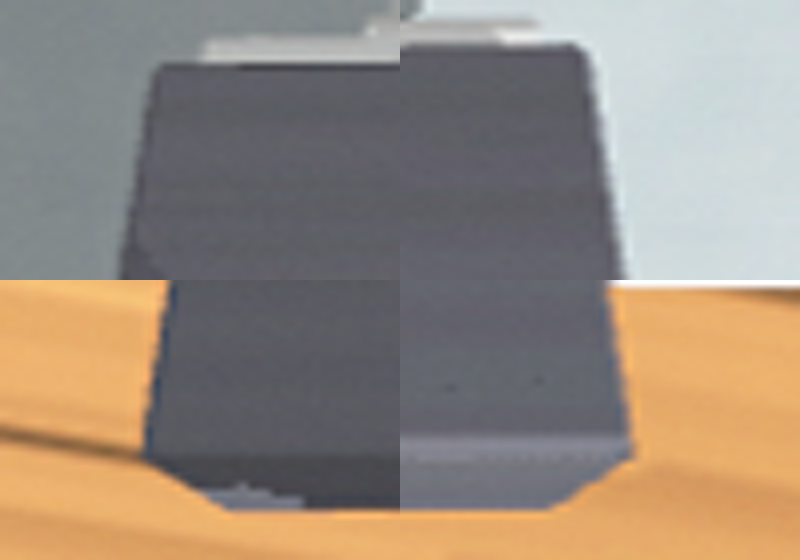

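Run:
```python
from h import *
s=observe();k=cam("wrist",s)
obs=np.array([[393.8,187.9],[118.1,190.3],[144.3,9.1],[368.1,6.3]])
def pts(x,b):
    hx,hy,yaw,t=x;H=np.array([hx,hy,.14]);u=np.array([np.cos(yaw),np.sin(yaw),0]);v=np.array([-u[1],u[0],0])
    l=-np.cos(t)*u+np.array([0,0,np.sin(t)]);n=np.sin(t)*u+np.array([0,0,np.cos(t)])
    return np.array([H+.12*l+.008*n-.067*v,H+.12*l+.008*n+.067*v,H+b*l+.008*n+.067*v,H+b*l+.008*n-.067*v])
for b in [0,.004,.008]:
    r=least_squares(lambda x:(proj(k,pts(x,b))-obs).ravel(),[.613,-.11,.26,1.0]);print(b,r.x.round(4),np.degrees(r.x[3]),r.fun.round(1))
    R=Ro.from_euler('xyz',s['tool_rot']).as_matrix();g=s['position']-.008*R[:,0];d=g-[r.x[0],r.x[1],.14];u=np.array([np.cos(r.x[2]),np.sin(r.x[2]),0])
    print("   grip-based",np.degrees(np.arctan2(d[2],-d@u)),np.hypot(d[2],d@u))
print(np.array([.6003,-.3276])+[[np.cos(y)*.07-np.sin(y)*.205,np.sin(y)*.07+np.cos(y)*.205] for y in (.25,.27,.29)])
```

```text
0 [ 0.6104 -0.1111  0.2626  1.0149] 58.14835808251226 [ 3.7  5.  -3.6  3.7  0.7 -2.2 -1.1 -3.2]
   grip-based 58.75713232013599 0.15454250159661084
0.004 [ 0.6126 -0.1105  0.2624  0.9902] 56.73212042480109 [ 2.4  3.7 -2.2  2.4 -1.  -1.2  0.6 -2.1]
   grip-based 58.05367739205691 0.15571398840466755
0.008 [ 0.6148 -0.1099  0.2622  0.9652] 55.30222602802189 [ 1.2  2.2 -0.9  0.8 -2.6  0.   2.2 -0.9]
   grip-based 57.335977931267536 0.1569522142701096
[[ 0.61740606 -0.11165468]
 [ 0.61308402 -0.11135577]
 [ 0.60875687 -0.11114335]]
```

Call:
jog_arm([
  [-6.5, 0, -5, 0, -0.03, 0.003],
  [-1, 0, -1, 0, 0, 0],
  [0, 0, 0, 0, 0, 0],
  [0, 0, 0, 0, 0, 0],
  [0, 0, 0, 0, 0, 0],
  [0, 0, 0, 0, 0, 0],
])

```text
clock: 18.3
position: [0.5331, -0.1309, 0.267]
tool_rot: [-0.059, 1.152, -2.952]
force: [-5.2, 4.2, 6.1]
grip_width: 0.021
```

```bash
python3 lid.py 60 1 0.6
python3 - <<'E'
from h import *
import cv2
s=observe();print(s['qd'].round(3))
im=grab_frame("wrist")[:,:,::-1]
c=[cv2.resize(im[a:a+40,b:b+50],None,fx=8,fy=7,interpolation=2) for a,b in [(0,125),(0,345),(165,100),(165,365)]]
cv2.imwrite("pics/z4.png",np.vstack([np.hstack(c[:2]),np.hstack(c[2:])]))
cv2.imwrite("pics/z6.png",im)
cv2.imwrite("pics/z5.png",cv2.resize(grab_frame("scene")[80:300,120:440,::-1],None,fx=2.4,fy=2.4))
E
```

```text
clock 18.3 lid est 59.229840037595224 r 0.1563009183229311 phi 113.93438873536485 force [-5.2  4.2  6.1] w 0.020963030564492904 q [-0.12  0.61  0.31  1.49 -0.03  1.45 -1.14]
[-2.1, 0.1, -0.6, 0.005, -0.008, 0.024]
[ 0.015 -0.007 -0.006  0.016 -0.012 -0.014  0.012]
```

View pics/z4.png

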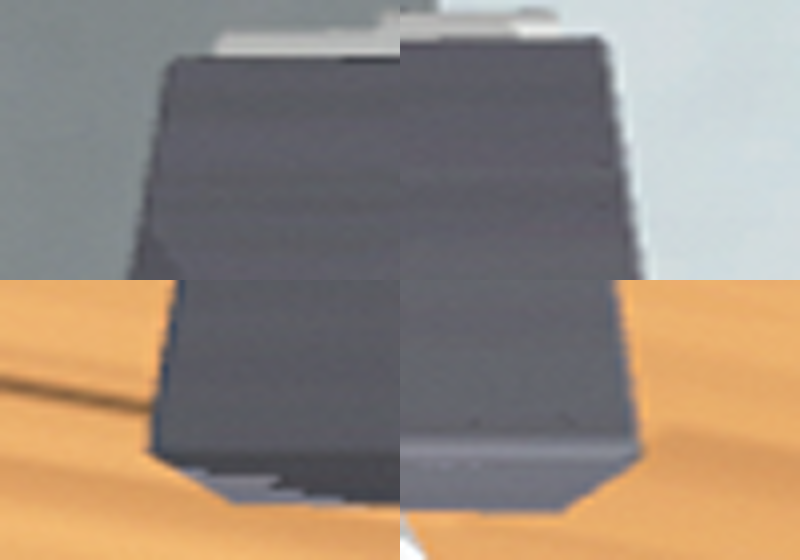

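View pics/z5.png

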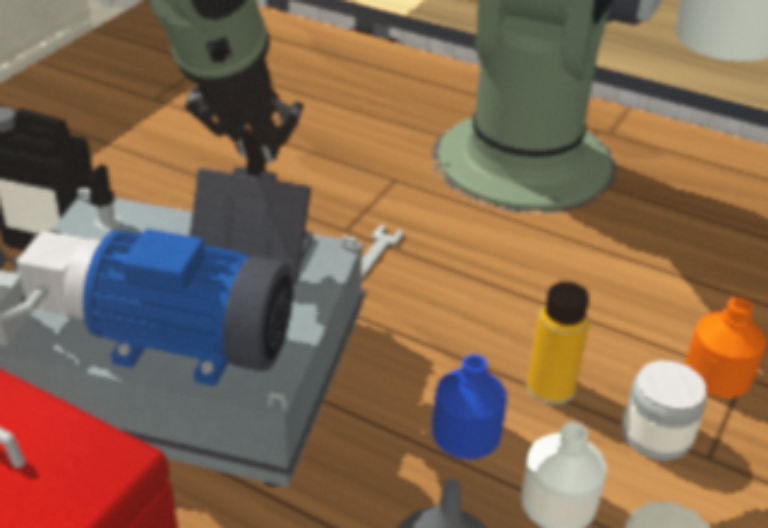

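Call:
jog_arm([
  [-3.5, 0, -2, 0, -0.012, 0],
])

```text
clock: 18.5
position: [0.5358, -0.1302, 0.2688]
tool_rot: [-0.063, 1.142, -2.955]
force: [-1.7, 4.0, -3.8]
grip_width: 0.0212
```

```bash
python3 - <<'E'
from h import *
import cv2
for i in range(12):
    im=grab_frame("wrist")
    if i%3==2: s=observe();print(s['clock'],s['position'].round(4),np.abs(s['qd']).max().round(4),s['force'].round(1))
im=grab_frame("wrist")[:,:,::-1]
c=[cv2.resize(im[a:a+40,b:b+50],None,fx=8,fy=7,interpolation=2) for a,b in [(0,125),(0,345),(165,100),(165,365)]]
cv2.imwrite("pics/z7.png",np.vstack([np.hstack(c[:2]),np.hstack(c[2:])]))
E
python3 lid.py 60 1 .6
```

```text
18.65 [ 0.5359 -0.1301  0.2688] 0.0071 [-4.3  4.5  1.8]
18.8 [ 0.5359 -0.1302  0.2688] 0.0026 [-3.4  3.8  0.8]
18.95 [ 0.5359 -0.1302  0.2688] 0.0031 [-5.   3.5  1.5]
19.1 [ 0.5359 -0.1302  0.2688] 0.0028 [-4.1  3.6  0.9]
clock 19.15 lid est 60.50220427654089 r 0.156333118311068 phi 114.59360827593352 force [-4.4  4.5  0.9] w 0.02103868930130359 q [-0.12  0.62  0.31  1.47 -0.03  1.47 -1.14]
[0.7, 0.2, 1.3, 0.005, 0.005, 0.026]
```

View pics/z7.png

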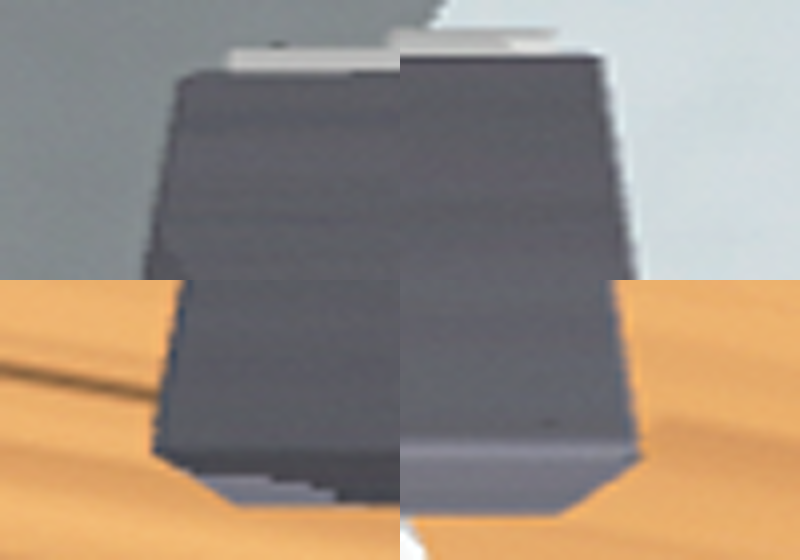

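Run:
```python
from h import *
s=observe();k=cam("wrist",s);R=Ro.from_euler('xyz',s['tool_rot']).as_matrix();g=s['position']-.008*R[:,0]
obs=np.array([[394.7,165+160/7],[100+155/8,165+170/7],[125+182/8,75/7],[345+202/8,56/7]])
def pts(x):
    hx,hy,yaw,t,b=x;H=np.array([hx,hy,.14]);u=np.array([np.cos(yaw),np.sin(yaw),0]);v=np.array([-u[1],u[0],0])
    l=-np.cos(t)*u+np.array([0,0,np.sin(t)]);n=np.sin(t)*u+np.array([0,0,np.cos(t)])
    return np.array([H+.12*l+.008*n-.067*v,H+.12*l+.008*n+.067*v,H+b*l+.008*n+.067*v,H+b*l+.008*n-.067*v])
for w in (0,1):
  for b0 in (0,.006):
    f=lambda x:np.r_[(proj(k,pts(x))-obs).ravel(),w*(x[:2]-[.613,-.111])/.002,(x[4]-b0)/.0005]
    r=least_squares(f,[.613,-.11,.26,1.0,b0]);x=r.x
    d=g-[x[0],x[1],.14];u=np.array([np.cos(x[2]),np.sin(x[2]),0])
    print(w,b0,x.round(4),np.degrees(x[3]).round(1),"grip-based",np.degrees(np.arctan2(d[2],-d@u)).round(1),np.hypot(d[2],d@u).round(4),np.abs(r.fun[:8]).max().round(1))
s=proj(cam("top"),[.6003,-.3276,.18]);print(s)
```

```text
0 0 [ 0.611  -0.111   0.2631  1.0611  0.0014] 60.8 grip-based 61.4 0.155 5.1
0 0.006 [ 0.6139 -0.1102  0.2627  1.0289  0.0065] 59.0 grip-based 60.5 0.1564 3.5
1 0 [ 0.6111 -0.1109  0.263   1.06    0.0015] 60.7 grip-based 61.4 0.155 5.0
1 0.006 [ 0.6138 -0.1102  0.2626  1.0295  0.0065] 59.0 grip-based 60.5 0.1564 3.5
[358.38047378 164.19203534]
```

Run:
```python
from h import *
print(bot.job_done()); print(observe()['clock'])
```

```text
the job is handed in; nothing more can be done
None
the job is handed in; nothing more can be done
```

The dipstick is back in its tube and pushed home, and the fingers are still holding the filler lid open at about 60°. I handed the job in at about 19 s of the 61 s allowed.

- **Dipstick:** I pushed it down until the upward force rose sharply to about 41 N, with the gripper at the height expected for the cap resting on the tube. That reading came during the push, with the dipstick in the fingers. The force limit in the task is 40 N for the arm or gripper body. After I let go, pictures showed it upright on the tube. Its cap centre was about 1 mm from where I had measured the tube mouth. I then opened the lid.
- **Lid:** Two estimates agreed within a couple of degrees: 59–61° from the lid's corners in the wrist picture, and 60.5–61.4° from the grip position. The corner fit was loose, up to 5 pixels off. The lid was still for the last half second before hand-in, held with a 50 N grip setting (opening 21 mm).
- **Bottle and other things:** The last scene picture shows the white bottle standing, and the spray can, tin and spanner looked undisturbed. I did not measure their positions again. The funnel and jug were only partly in that picture. The bearing was in place in a wrist picture taken while the lid was opening, and the oil filter was not in view.

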